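Pack the driver case and snap it shut

ROBOT

A 6-joint arm with a two-finger parallel gripper is mounted at the origin on the work surface; the furniture and walls round the work are solid. World frame = base frame: x ahead of the robot, y to its left, z up, the work surface at z = 0. Lengths are in m, angles in degrees, forces in N, time in s.
With the tool pointing down it reaches from about 0.4 to 0.825 m from the base axis. Payload 7 kg.
Tool frame: the origin (TCP) lies midway between the tips of the shut fingers; the grasp point (between the pads) lies 19 mm behind it; z points along the fingers, y is the line along which they close (so a half turn about z gives the same grasp; the last joint's range is limited). The gripper opens to 88 mm and grips with 3 to 60 N. Pads are 19 mm wide; open, the fingers measure 130 mm over their backs; the gripper's body (78 mm by 193 mm) begins 47 mm behind the grasp point.
Start: joints at [84.059, 20.546, 0.682, 0, -70.136, -16.507], TCP at [0.258, 0.624, 0.227] pointing down, gripper open.
Joint ranges: [-176.03, 176.03], [-82.01, 121.73], [-58.28, 71.71], [-173.87, 95.51], [-174.79, -0.11], [-173.66, 173.66]. Speed limits (degrees/s): [136.94, 136.94, 172.46, 180, 180, 180].

INTERFACE

Orientations are given as [roll, pitch, yaw] about the fixed x, y, z axes, in that order (R = Rz(yaw) Ry(pitch) Rx(roll)).
In Python, from plant import ctrl gives the robot as it stands. The module is installed in compiled form; this text tells all that it offers.
- The arm moves only by the tool play_rows, never from a script. Its argument "commands" is a list that holds one entry, the list of rows, each a list of 7 numbers: the turn, a rotation vector about the tool's x, y, z in rad, then the shift along the tool's x, y, z in cm, then the finger opening in cm, from 0 to 8.76. In form: [[[ax, ay, az, x, y, z, grip], ...]]. A call has 1 to 8 rows; each row is the pose to reach, as a shift and turn from the pose commanded when the call began, along the tool's axes at that moment; what a row does not reach only later rows make up. A row lasts 1/12 s, in which the tool goes at most 41.7 mm and 7.16 degrees, less where a joint would pass 70% of its speed; a pose out of reach is approached as far as the arm can. A call with a gripper value outside its range is refused whole. The fingers move at their own pace and stop on an object; the grip force is fixed at half the most. Time passes only in rows, so rows that repeat a pose let the fingers close. It gives the time, the measured TCP pose, the force, the opening and the grip force at its end, in the units of the state.
- ctrl.get_obs(): the state, without advancing time (a new reading comes with each control period).
- ctrl.snapshot(name): name is "scene" or "top"; returns a dict with "color" (420x560x3 uint8, red, green, blue), "camera_matrix" (3x3 intrinsics, pixels), "k1" (the pictures are not rectified: a ray, as slopes to the right and down, at radius r is drawn at 1 + k1 r^2 times it, then the intrinsics apply), "origin" and "rotation" of the camera in the world. Camera axes: x right, y down, z forward; pixel columns grow to the right and rows downward; lengths in m; the calibration is good to about 2 mm. A picture is of the moment at which its call begins. There is no depth.
- ctrl.close_job(): hands the job in; it is judged then, once.
Trained networks look in a picture, given as the dict that the camera call returned (one of the last four; its "shot" number tells which), for a name from the list of things; names that differ only in an ending like _2 or _b are one class to them, and where a whole thing is asked for, a point or a joint stands for the part that bears it (a point fixed in the world has none). Each returns a list of dicts, best first, with "conf" (0 to 1); they miss things now and then, are a little off and sometimes report something else, mostly with a low value. They report only what shows in the picture. A call takes as long as a camera call.
- ctrl.find_in(picture, name): "bbox" ([left, top, width, height] in pixels, round what is visible of it).
The state is a dict: "clock": time; "joint_pos": joint angles; "qvel": joint speeds; "tau": joint torques, N m; "tool_pos": TCP position; "orientation": TCP orientation; "force": force on the tool from outside, world axes, zero at the start; "moment": the same for the moment, N m; "opening": finger opening in m; "gripper_force": force on a finger pad.
Only numpy, scipy, OpenCV 4.12 (cv2) and the standard library are available. Lean on these libraries where they do the work, as an engineer would, in place of code of your own. Each camera call takes 0.05 s, during which the arm holds its last target. There are 200 camera calls.

TASK

Open the dark blue tool case and put every screwdriver and the chisel that lie on the bench back into their own bays, each the way round its outline shows, pressing each handle down until it snaps fully home between its spring clips. Then swing the lid down and press it until its catches snap shut; leave the other things on the bench where they are.

Things in the scene. Friction and masses are not known exactly. Their poses are not given: they have to be found in the camera images.
- case: Tool case of dark blue plastic with a hinged lid, fixed on the bench, 284 mm (its x) by 198 mm (its y); origin at the centre of its underside, x towards the lid's hinge (away from the robot), y left, z up. The tray has a 4 mm floor and a rim 12 mm high. In it four bays lie side by side along x, each with a dark outline of its tool and a coloured chip under the shank.
- chisel: wood chisel, 257 mm long: yellow handle with a pale end cap, about 29 mm wide and 26 mm high, 128 mm long with its cap, and a flat steel blade 20 mm wide and 4 mm thick, 128 mm long; lies on the bench; y of the body points along it from tip to handle end; origin at half length, under the axis as built. Weighs 0.16 kg.
- chisel_grip (a point): The best grasp: a point on the axis of the chisel, on its handle near the balance point, 68 mm from the handle's end, 13 mm above the bench when it lies there; same axes as the body (y to the handle end; x and z turn as it rolls).
- bay_chisel (a point): Where chisel_grip lies when that tool is home: midway between its bay's two clips, 25.0 mm above the bench; axes of the case. The leftmost bay seen from the robot, white chip. The tool's y axis then points along the case's -x (handle to the front). Two spring clips 50 mm apart; 42 mm free between them for fingers, down to 6 mm above the bench. Jaw tops 39 mm above the bench.
- green: screwdriver with a green six-sided handle, 170 mm long: handle 24 mm across and 90 mm long, round steel shank 6 mm thick and 80 mm long; lies on the bench; y of the body points along it from tip to handle end; origin at half length, under the axis as built. Weighs 0.09 kg.
- green_grip (a point): The best grasp: a point on the axis of the green screwdriver, on its handle near the balance point, 35 mm from the handle's end, 12 mm above the bench when it lies there; same axes as the body (y to the handle end; x and z turn as it rolls).
- bay_green (a point): Where green_grip lies when that tool is home: midway between its bay's two clips, 23.9 mm above the bench; axes of the case. The second from the left bay seen from the robot, green chip. The tool's y axis then points along the case's +x (handle to the hinge). Two spring clips 50 mm apart; 42 mm free between them for fingers, down to 6 mm above the bench. Jaw tops 37 mm above the bench.
- red: screwdriver with a red six-sided handle, 222 mm long: handle 28 mm across corners, 27 mm across flats and 110 mm long, round steel shank 6 mm thick and 112 mm long; lies on the bench; y of the body points along it from tip to handle end; origin at half length, under the axis as built. Weighs 0.09 kg.
- red_grip (a point): The best grasp: a point on the axis of the red screwdriver, on its handle near the balance point, 51 mm from the handle's end, 13 mm above the bench when it lies there; same axes as the body (y to the handle end; x and z turn as it rolls).
- bay_red (a point): Where red_grip lies when that tool is home: midway between its bay's two clips, 25.8 mm above the bench; axes of the case. The third from the left bay seen from the robot, red chip. The tool's y axis then points along the case's -x (handle to the front). Two spring clips 50 mm apart; 42 mm free between them for fingers, down to 6 mm above the bench. Jaw tops 39 mm above the bench.
- yellow: screwdriver with a yellow six-sided handle, 232 mm long: handle 25 mm across and 100 mm long, round steel shank 6 mm thick and 132 mm long; lies on the bench; y of the body points along it from tip to handle end; origin at half length, under the axis as built. Weighs 0.09 kg.
- yellow_grip (a point): The best grasp: a point on the axis of the yellow screwdriver, on its handle near the balance point, 46 mm from the handle's end, 12 mm above the bench when it lies there; same axes as the body (y to the handle end; x and z turn as it rolls).
- bay_yellow (a point): Where yellow_grip lies when that tool is home: midway between its bay's two clips, 24.4 mm above the bench; axes of the case. The rightmost bay seen from the robot, yellow chip. The tool's y axis then points along the case's +x (handle to the hinge). Two spring clips 50 mm apart; 42 mm free between them for fingers, down to 6 mm above the bench. Jaw tops 38 mm above the bench.
- lid (a joint): Angle of the lid: 0 shut and caught, 1.62 rad fully open; starts down, 0 to 0.035 rad. Two sprung catches at the front let it rest unlatched at 0.03 rad; 7 to 16 N on its handle takes it past them, down to 0 where it is held, or up out of them. Above about 1.35 rad it stays up; let go below that, it sinks slowly shut onto the catches, within 3 s from 1 rad.
- lid_hinge (a point): Middle of the hinge line, on the back rim of the case, 12 mm above the bench; its axes turn with the lid and are those of the case when it is shut. In them the lid is a shell 284 mm long (to -x), y -99 to 99 mm, z 0 to 37 mm (top plate 3 mm thick, outer face at z 37 mm), open below, 0.3 kg.
- lid_edge (a point): Middle of the lid's front top edge, in the axes of lid_hinge at x -284, z 37 mm; 0.29 m above the bench when the lid is up.
- case_front (a point): Middle of the lower front edge of the case; axes of the case. How the clips work: a handle laid on the sprung jaws rests 17 mm too high; pressed straight down midway between the clips it takes about 7 to 14 N, then drops onto saddles 12 mm above the bench with a clear loss of force, and the jaws close over it.
- electrical_tape: black roll of electrical tape, 55 mm across, 19 mm high; a bystander to be left where it is; origin under its centre
- spanner: steel spanner, 157 mm long, flat; a bystander to be left where it is; origin under its centre
- lid_handle (a point): Centre of the black grip bar of the lid's carrying handle: 54 mm long across the case (y), 14 by 14 mm thick, on two feet; in the axes of lid_hinge at x -252, z 61 mm (24 mm above the lid's top, 73 mm above the bench when shut). Held by its two ends (54 mm apart) from above it can turn between the fingers as the lid swings.

How it is judged (in metres and radians):
On the way, in this order (a step that is already met when the one before it is completed fails the run):
1. the lid is swung up and stays open (value of joint lid above 1.35 rad), for 0.2 s.
2. every tool that is there lies snapped home in its bay (x of chisel_grip in the frame of bay_chisel between -0.012 and 0.012 m and y of chisel_grip in the frame of bay_chisel between -0.005 and 0.005 m and z of chisel_grip in the frame of bay_chisel between -0.004 and 0.004 m and angle between the y axis of each of chisel_grip, green_grip, red_grip, yellow_grip and the x axis of case_front, either way round below 0.08 rad and x of green_grip in the frame of bay_green between -0.012 and 0.012 m and y of green_grip in the frame of bay_green between -0.005 and 0.005 m and z of green_grip in the frame of bay_green between -0.004 and 0.004 m and x of red_grip in the frame of bay_red between -0.012 and 0.012 m and y of red_grip in the frame of bay_red between -0.005 and 0.005 m and z of red_grip in the frame of bay_red between -0.004 and 0.004 m and x of yellow_grip in the frame of bay_yellow between -0.012 and 0.012 m and y of yellow_grip in the frame of bay_yellow between -0.005 and 0.005 m and z of yellow_grip in the frame of bay_yellow between -0.004 and 0.004 m), for 0.2 s.
3. the lid is shut and caught (value of joint lid below 0.015 rad), for 0.2 s.
At the end, for the whole second after the job is handed in: Each tool present has its grip point within 12 mm along, 5 mm across and 4 mm in height of its bay's point, and lies along the bay within 0.08 rad; the lid is shut past its catches (angle under 0.015 rad) and at rest (all of step 2 and value of joint lid below 0.015 rad and velocity of joint lid between -0.02 and 0.02 rad/s); the robot touches nothing.
It fails at once if a bystander is pushed more than 4 cm from its place (distance of any of electrical_tape, spanner from where it was at the start of the episode above 0.04 m).
Of chisel, green, red, yellow only 3 to 4 are there at a start; the rules pass over those that are not, and their reading is None.
At some moment in a run one of chisel may be knocked a few centimetres aside while the robot is not near it.
Once in a run the grip may slacken for a moment while it holds something.
It also fails if it takes over 210 s, if anything falls off the work surface, if the arm or the gripper's body presses on something with over 40 N, if the wrist force passes 120 N, or if a joint passes its speed limit or range.

## Working session

There is one attempt and no reset: what is moved stays moved. The work goes in short steps, Python scripts to look and compute and a tool call to move; the robot and the scene stay as the last step left them, time stands still between calls to the robot, and variables do not carry over. Pictures are saved under pics/ and viewed, at most 14 in all, crops included, and the job is handed in when it is done.

Besides the shell and the picture viewer there is one more tool, called after "Request:" by a JSON object that holds its "api" and its "payload". play_rows: Moves the arm, as the interface text tells. Its arguments: {"type":"object","properties":{"commands":{"type":"array","items":{"type":"array","items":{"type":"array","items":{"type":"number"}}}}},"required":["commands"]}

```bash
mkdir -p pics
cat > h.py <<'E'
import numpy as np, cv2
from scipy.spatial.transform import Rotation as R
from plant import ctrl
def snap(n,save=None):
    p=ctrl.snapshot(n)
    if save: cv2.imwrite('pics/'+save,p['color'][:,:,::-1])
    return p
def ray(p,uv):
    K=np.array(p['camera_matrix']);d=np.array([(uv[0]-K[0,2])/K[0,0],(uv[1]-K[1,2])/K[1,1]])
    x=d.copy()
    for _ in range(30): x=d/(1+p['k1']*(x@x))
    return np.array(p['rotation'])@np.array([x[0],x[1],1.])
def pt(p,uv,z):
    o=np.array(p['origin']);r=ray(p,uv);return o+r*(z-o[2])/r[2]
def proj(p,X):
    K=np.array(p['camera_matrix']);c=np.array(p['rotation']).T@(np.array(X)-np.array(p['origin']))
    s=c[:2]/c[2];s=s*(1+p['k1']*(s@s));return np.array([K[0,0]*s[0]+K[0,2],K[1,1]*s[1]+K[1,2]])
def delta(pos,rpy=None):
    """shift (cm) and rotvec in tool axes from current measured pose"""
    o=ctrl.get_obs();A=R.from_euler('xyz',o['orientation'],degrees=True)
    t=A.inv().apply(np.array(pos)-o['tool_pos'])*100
    w=(A.inv()*R.from_euler('xyz',rpy,degrees=True)).as_rotvec() if rpy is not None else np.zeros(3)
    return np.round(w,4),np.round(t,2)
E
python3 - <<'E'
from h import *
o=ctrl.get_obs();print(o)
for n in('scene','top'):
    p=snap(n,n+'0.png');print(n,p['origin'],np.round(p['rotation'],3).tolist(),p['k1'],np.round(p['camera_matrix'],1).tolist())
    for k in('case','chisel','green','red','yellow','electrical_tape','spanner','lid_handle'):
        print(k,[(np.round(d['bbox']).tolist(),round(d['conf'],2)) for d in ctrl.find_in(p,k)][:3])
E
```

```text
{'clock': 0.0, 'joint_pos': array([ 8.40608092e+01,  2.05906078e+01,  6.32854856e-01, -2.03879176e-02,
       -7.01358127e+01, -1.65064071e+01]), 'qvel': array([-0.0163909 ,  0.0886949 ,  0.05368449,  0.04581001, -0.05125561,
        0.03967294]), 'tau': array([ 1.37497897e-03, -5.82713807e+01,  2.93048555e+01,  6.99732408e+00,
        7.06541701e-03, -1.47426081e-04]), 'tool_pos': array([0.25755985, 0.62338899, 0.22562421]), 'orientation': array([ 1.79904844e+02, -8.21068463e-03, -2.24525344e+01]), 'force': array([ 0.35090441, -0.09186333, -0.91157808]), 'moment': array([ 0.01131133,  0.0392985 , -0.00116422]), 'gripper_force': 0.0, 'opening': 0.08760757314258227}
scene [-0.03670665 -0.51466656  0.9240846 ] [-136.368, 0.312, -41.672] 0.0003417915647251479 [[517.0, 0.0, 281.0], [0.0, 517.0, 203.4], [0.0, 0.0, 1.0]]
case [([150.0, 148.0, 143.0, 107.0], 0.88), ([237.0, 131.0, 52.0, 18.0], 0.47)]
chisel [([207.0, 221.0, 85.0, 74.0], 0.62)]
green []
red [([244.0, 244.0, 75.0, 62.0], 0.68), ([238.0, 131.0, 50.0, 18.0], 0.51), ([257.0, 279.0, 93.0, 65.0], 0.16)]
yellow [([256.0, 281.0, 95.0, 66.0], 0.73), ([153.0, 148.0, 144.0, 107.0], 0.45)]
electrical_tape [([294.0, 199.0, 23.0, 21.0], 0.88)]
spanner [([236.0, 128.0, 54.0, 20.0], 0.71)]
lid_handle [([148.0, 145.0, 147.0, 105.0], 0.83), ([296.0, 198.0, 21.0, 23.0], 0.55)]
top [0.31589543 0.08335242 1.183654  ] [-171.943, -0.189, -91.717] -0.04465669886150684 [[406.0, 0.0, 276.8], [0.0, 406.0, 208.5], [0.0, 0.0, 1.0]]
case [([178.0, 166.0, 76.0, 111.0], 0.87)]
chisel [([278.0, 202.0, 16.0, 87.0], 0.67)]
green [([342.0, 209.0, 9.0, 74.0], 0.63)]
red [([303.0, 198.0, 15.0, 74.0], 0.91)]
yellow [([342.0, 206.0, 10.0, 77.0], 0.59)]
electrical_tape [([263.0, 172.0, 19.0, 16.0], 0.51)]
spanner [([152.0, 134.0, 50.0, 30.0], 0.92)]
lid_handle [([178.0, 169.0, 80.0, 103.0], 0.81), ([274.0, 197.0, 21.0, 90.0], 0.2)]
```

```bash
sed -i "s/np.array(p\['rotation'\])\([.@]\)/Rm(p)\1/" h.py
cat >> h.py <<'E'
def Rm(p): return R.from_euler('xyz',p['rotation'],degrees=True).as_matrix()
E
grep -n Rm h.py
python3 - <<'E'
import cv2
a=cv2.imread('pics/scene0.png')[110:360,130:380];b=cv2.imread('pics/top0.png')[120:310,130:380]
cv2.imwrite('pics/s0.png',cv2.resize(a,None,fx=2.4,fy=2.4,interpolation=2));cv2.imwrite('pics/t0.png',cv2.resize(b,None,fx=3,fy=3,interpolation=2))
E
```

```text
12:    return Rm(p)@np.array([x[0],x[1],1.])
16:    K=np.array(p['camera_matrix']);c=Rm(p).T@(np.array(X)-np.array(p['origin']))
24:def Rm(p): return R.from_euler('xyz',p['rotation'],degrees=True).as_matrix()
```

View pics/s0.png

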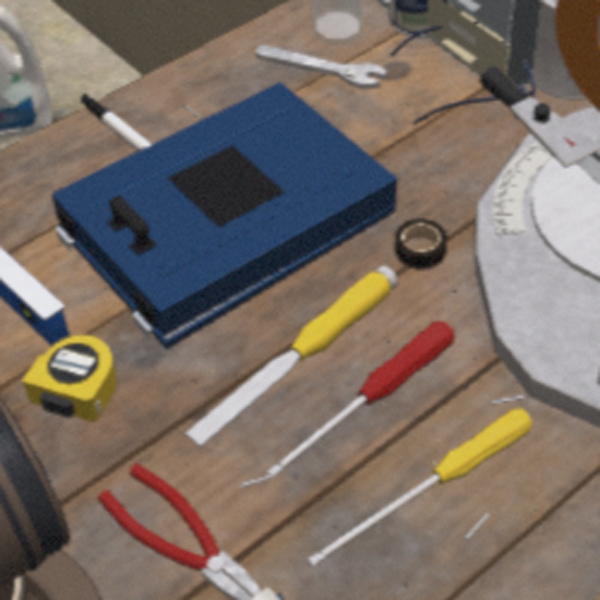

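View pics/t0.png

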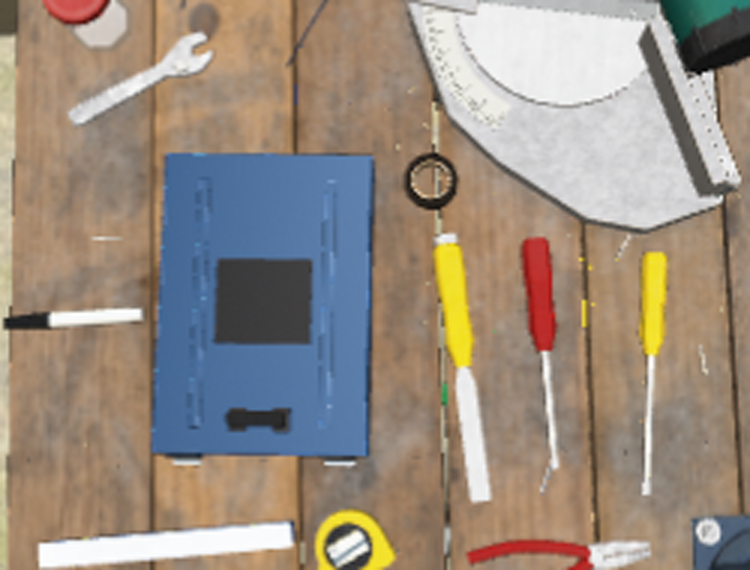

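```bash
cat > meas.py <<'E'
from h import *
from scipy.optimize import minimize
ps={n:snap(n) for n in('top','scene')}
def mask(p,lo,hi):
    return cv2.inRange(cv2.cvtColor(p['color'],cv2.COLOR_RGB2HSV),lo,hi)
def biggest(m,roi):
    z=np.zeros_like(m);x,y,w,h=map(int,roi);z[y:y+h,x:x+w]=m[y:y+h,x:x+w]
    n,l,s,c=cv2.connectedComponentsWithStats(z);i=1+np.argmax(s[1:,4]);return (l==i).astype(np.uint8)
def best(p,k):
    d=ctrl.find_in(p,k);return d[0]['bbox'] if d else None
E
python3 - <<'E'
from meas import *
cm={}
for n,p in ps.items():
    b=best(p,'case');m=mask(p,(100,90,25),(125,255,255))
    c=biggest(m,(b[0]-8,b[1]-8,b[2]+16,b[3]+16));h=cv2.convexHull(cv2.findNonZero(c))
    q=np.zeros_like(c);cv2.fillConvexPoly(q,h,1);cm[n]=q;print(n,q.sum(),cv2.boundingRect(h))
def model(v):
    x,y,a,th=v;Rz=R.from_euler('z',a);P=[]
    for sy in(-.099,.099):
        for sx in(-.142,.142): P.append([sx,sy,0])
        for X,Z in((-.284,.037),(0,.037),(-.284,0)):
            c,s=np.cos(th),np.sin(th);P.append([.142+X*c+Z*s,sy,.012-X*s+Z*c])
    return Rz.apply(P)+[x,y,0]
def cost(v,show=0):
    J=0
    for n,p in ps.items():
        h=cv2.convexHull(np.float32([proj(p,X) for X in model(v)]))
        q=np.zeros_like(cm[n]);cv2.fillConvexPoly(q,np.int32(np.round(h*16)),1,shift=4)
        i=(q&cm[n]).sum()/(q|cm[n]).sum();J+=1-i
        if show:print(n,i)
    return J
c0=pt(ps['top'],(216,221),.045);print(c0)
r=min((minimize(cost,[c0[0],c0[1],a,.02],method='Nelder-Mead',options=dict(initial_simplex=[[c0[0],c0[1],a,.02],[c0[0]+.02,c0[1],a,.02],[c0[0],c0[1]+.02,a,.02],[c0[0],c0[1],a+.1,.02],[c0[0],c0[1],a,.0]])) for a in(-.1,0,.1)),key=lambda r:r.fun)
print(r.x,cost(r.x,1))
x,y,a,th=r.x
H=R.from_euler('z',a).apply([.142-.252,0,.073])+[x,y,0];print('handle pred',H,[ (n,proj(p,H)) for n,p in ps.items()])
S={'chisel':((22,110,80),(35,255,255)),'yellow':((22,110,80),(35,255,255)),'red':((0,130,60),(6,255,255))}
for k,(lo,hi) in S.items():
    for n,p in ps.items():
        b=best(p,k)
        if k=='yellow' and n=='top': b=[338,198,18,90]
        m=mask(p,lo,hi)
        if k=='red': m|=mask(p,(172,130,60),(180,255,255))
        c=biggest(m,b);px=np.argwhere(c)[:,::-1]
        W=np.array([pt(p,u,.013)[:2] for u in px]);mu=W.mean(0);_,_,V=np.linalg.svd(W-mu);d=V[0]*np.sign(V[0][0])
        t=(W-mu)@d;w=(W-mu)@V[1];print(k,n,len(px),mu,'yaw',np.degrees(np.arctan2(d[1],d[0])),'ends',t.min(),t.max(),'w',np.ptp(w))
E
```

```text
top 7201 (181, 171, 74, 101)
scene 8612 (152, 145, 143, 109)
[0.44626714 0.24728651 0.045     ]
top 0.9856282507528059
scene 0.9672057502246182
[ 0.44755219  0.24358791 -0.04729803 -0.00126622] 0.0471659990225759
handle pred [0.3376752  0.24878875 0.073     ] [('top', array([214.35542782, 259.59104126])), ('scene', array([183.32358271, 201.28617366]))]
chisel top 359 [0.44471959 0.06279049] yaw 4.616425814494773 ends -0.061043583292904206 0.05935885876429447 w 0.027767939986644945
chisel scene 530 [0.44468675 0.06412926] yaw 6.910712655993538 ends -0.061019795239179636 0.06200260340819271 w 0.03247690979407572
yellow top 270 [ 0.44052391 -0.12901512] yaw -4.751276839803103 ends -0.05160539217500545 0.048508279419019605 w 0.024724448070786748
yellow scene 471 [ 0.44068047 -0.12933842] yaw -3.771242153491078 ends -0.05261825889723337 0.050636985880043395 w 0.026518242001544866Traceback (most recent call last):
  File "<stdin>", line 34, in <module>
  File "meas.py", line 8, in biggest
    n,l,s,c=cv2.connectedComponentsWithStats(z);i=1+np.argmax(s[1:,4]);return (l==i).astype(np.uint8)
                                                    ~~~~~~~~~^^^^^^^^^
    return _wrapfunc(a, 'argmax', axis=axis, out=out, **kwds)
    return bound(*args, **kwds)
ValueError: attempt to get argmax of an empty sequence
```

Run:
```python
from meas import *
for n,roi in(('top',(298,192,24,50)),('scene',(276,236,50,50))):
    p=ps[n];hsv=cv2.cvtColor(p['color'],cv2.COLOR_RGB2HSV)
    m=((hsv[...,0]<6)|(hsv[...,0]>172))&(hsv[...,1]>130)&(hsv[...,2]>60)
    c=biggest(m.astype(np.uint8)*255,roi);px=np.argwhere(c)[:,::-1]
    W=np.array([pt(p,u,.0135)[:2] for u in px]);mu=W.mean(0);_,_,V=np.linalg.svd(W-mu);d=V[0]*np.sign(V[0][0])
    t=(W-mu)@d;w=(W-mu)@V[1];print('red',n,len(px),mu,'yaw',np.degrees(np.arctan2(d[1],d[0])),'ends',t.min(),t.max(),'w',np.ptp(w))
A=[];B=[]
for n,roi in(('top',(203,251,28,17)),('scene',(170,188,30,30))):
    p=ps[n];v=p['color'].max(2);m=(v<62).astype(np.uint8)*255
    c=biggest(m,roi);px=np.argwhere(c)[:,::-1];print(n,len(px),px.mean(0),px.min(0),px.max(0),pt(p,px.mean(0),.07))
    d=ray(p,px.mean(0));d/=np.linalg.norm(d);P=np.eye(3)-np.outer(d,d);A.append(P);B.append(P@np.array(p['origin']))
X=np.linalg.solve(sum(A),sum(B));print('tri',X)
```

```text
red top 326 [ 0.45455325 -0.01905248] yaw 2.7709766421095896 ends -0.056830909177698355 0.0525179150308505 w 0.027467889950348833
red scene 488 [ 0.45361322 -0.01868585] yaw 4.274415697896681 ends -0.05908880032113578 0.0565161085281381 w 0.028922053510937545
top 104 [215.31730769 259.22115385] [206 257] [225 262] [0.33866192 0.24660056 0.07      ]
scene 201 [184.08457711 203.42288557] [176 192] [194 215] [0.33644373 0.24466412 0.07      ]
tri [0.33830049 0.24732807 0.06670625]
```

Run:
```python
from h import *
print(delta([.338,.2475,.13],[180,0,-2.7]))
```

```text
(array([ 0.    , -0.    , -0.3447]), array([21.79, 31.72,  9.66]))
```

Request:
{"api": "play_rows", "payload": {"commands": [[[0,0,-0.12,5.5,8,0,8.76],[0,0,-0.24,11,16,2,8.76],[0,0,-0.3447,16.5,24,5,8.76],[0,0,-0.3447,21.79,31.72,8,8.76],[0,0,-0.3447,21.79,31.72,9.6,8.76],[0,0,-0.3447,21.79,31.72,9.6,8.76],[0,0,-0.3447,21.79,31.72,9.6,8.76],[0,0,-0.3447,21.79,31.72,9.6,8.76]]]}}

```text
clock: 2.12
tool_pos: [0.3251, 0.3064, 0.1506]
orientation: [-179.9, -0.0, -2.7]
force: [0.2, 0.2, -1.2]
opening: 0.0881
gripper_force: 0.0
```

Run:
```python
from h import *
print(delta([.338,.2475,.13],[180,0,-2.7]),ctrl.get_obs()['clock'])
```

```text
(array([-0.001 , -0.0004,  0.0004]), array([1.56, 5.83, 2.05])) 2.1167
```

Request:
{"api": "play_rows", "payload": {"commands": [[[0,0,0,1.56,5.83,2.0,8.76],[0,0,0,1.56,5.83,2.0,8.76],[0,0,0,1.56,5.83,2.0,8.76],[0,0,0,1.56,5.83,2.0,8.76]]]}}

```text
clock: 2.45
tool_pos: [0.3382, 0.2483, 0.1309]
orientation: [-180.0, -0.0, -2.8]
force: [0.6, 1.4, -0.6]
opening: 0.0876
gripper_force: 0.0
```

Run:
```python
from h import *
o=ctrl.get_obs();print(o['tool_pos'],o['orientation'],o['joint_pos'])
p=snap('scene');c=p['color'][150:260,130:240,::-1];cv2.imwrite('pics/h1.png',cv2.resize(c,None,fx=5,fy=5,interpolation=2))
```

```text
[0.33817087 0.24829381 0.13092355] [-1.79985253e+02 -1.54395435e-02 -2.80238768e+00] [ 6.35002453e+01  1.17373029e+00 -3.77601135e+01  1.05582631e-02
 -5.10464477e+01  2.36907325e+01]
```

View pics/h1.png

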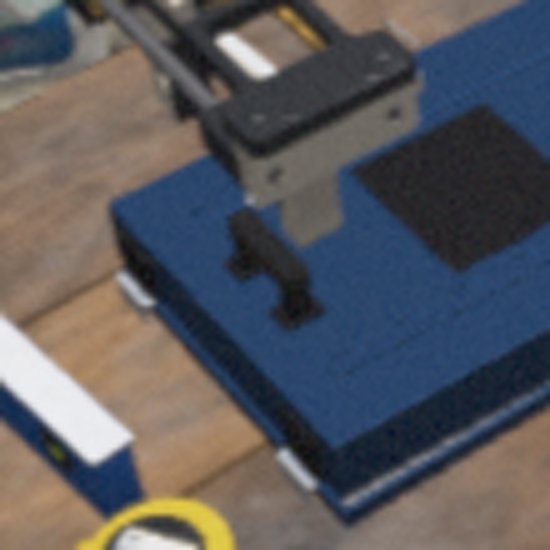

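Request:
{"api": "play_rows", "payload": {"commands": [[[0,0,0,0,0,3,8.76],[0,0,0,0,0,5.5,8.76],[0,0,0,0,0,7,8.76],[0,0,0,0,0,7.1,8.76],[0,0,0,0,0,7.1,7],[0,0,0,0,0,7.1,6],[0,0,0,0,0,7.1,5],[0,0,0,0,0,7.1,4.5]]]}}

```text
clock: 3.17
tool_pos: [0.3383, 0.2503, 0.0608]
orientation: [-179.9, -0.1, -2.7]
force: [0.3, -0.7, -0.0]
opening: 0.0663
gripper_force: 0.0
```

Request:
{"api": "play_rows", "payload": {"commands": [[[0,0,0,0,0,0,4.5],[0,0,0,0,0,0,4.5],[0,0,0,0,0,0,4.5]]]}}

```text
clock: 3.42
tool_pos: [0.3376, 0.2457, 0.0598]
orientation: [179.7, 0.0, -2.6]
force: [6.7, -13.0, 5.2]
opening: 0.0535
gripper_force: 30.0
```

Request:
{"api": "play_rows", "payload": {"commands": [[[0,0,0,0.34,0,-1.25,4.5],[0,0,0,0.73,0,-2.49,4.5],[0,0,0,1.71,0,-4.89,4.5],[0,0,0,2.93,0,-7.17,4.5],[0,0,0,4.36,0,-9.33,4.5],[0,0,0,6.01,0,-11.33,4.5],[0,0,0,7.85,0,-13.16,4.5],[0,0,0,9.86,0,-14.8,4.5]]]}}

```text
clock: 4.08
tool_pos: [0.4356, 0.2418, 0.2072]
orientation: [179.8, 0.2, -2.8]
force: [7.5, -3.1, -20.8]
opening: 0.0533
gripper_force: 30.0
```

Request:
{"api": "play_rows", "payload": {"commands": [[[0,0,0,2.16,0,-1.43,4.5],[0,0,0,4.45,0,-2.63,4.5],[0,0,0,6.86,0,-3.6,4.5],[0,0,0,9.35,0,-4.33,4.5],[0,0,0,11.89,0,-4.8,4.5],[0,0,0,14.48,0,-5.01,4.5],[0,0,0,17.07,0,-4.97,4.5],[0,0,0,19.64,0,-4.67,4.5]]]}}

```text
clock: 4.75
tool_pos: [0.6314, 0.2341, 0.2528]
orientation: [179.9, 0.3, -2.7]
force: [-4.9, 0.9, -6.9]
opening: 0.0536
gripper_force: 30.0
```

Request:
{"api": "play_rows", "payload": {"commands": [[[0,0,0,0,0,0,4.5],[0,0,0,0,0,0,4.5]]]}}

```text
clock: 4.92
tool_pos: [0.6325, 0.2341, 0.2525]
orientation: [179.9, 0.2, -2.8]
force: [-0.7, -3.3, -7.3]
opening: 0.0538
gripper_force: 30.0
```

Run:
```python
from h import *
o=ctrl.get_obs();print(o['tool_pos'],o['force'])
p=snap('scene','l1.png')
```

```text
[0.63253185 0.23406931 0.25253454] [-0.67122342 -3.27060809 -7.25529161]
```

View pics/l1.png

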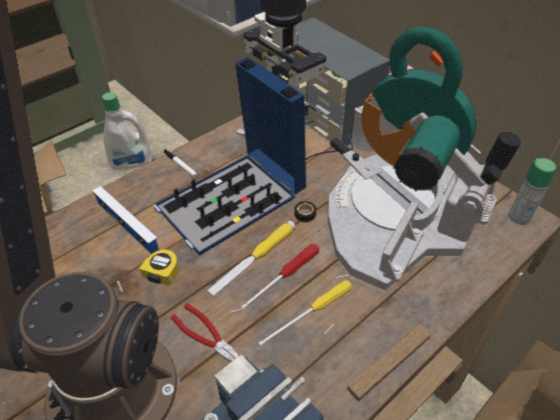

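Request:
{"api": "play_rows", "payload": {"commands": [[[0,0,0,0,0,0,6],[0,0,0,0,0,0,8.76],[0,0,0,0,0,0,8.76],[0,0,0,0,0,0,8.76],[0,0,0,0,0,-2,8.76],[0,0,0,0,0,-5,8.76],[0,0,0,0,0,-8.5,8.76],[0,0,0,0,0,-8.5,8.76]]]}}

```text
clock: 5.63
tool_pos: [0.6349, 0.2362, 0.3485]
orientation: [-179.7, -0.7, -2.6]
force: [-0.0, -1.0, 2.2]
opening: 0.0872
gripper_force: 0.0
```

Request:
{"api": "play_rows", "payload": {"commands": [[[0,0,0,-4,0,0,8.76],[0,0,0,-8,0,0,8.76],[0,0,0,-12,2,0,8.76],[0,0,0,-15,5,0,8.76],[0,0,0,-18,8,0,8.76],[0,0,0,-18,12,0,8.76],[0,0,0,-18,16,0,8.76],[0,0,0,-18,16,0,8.76]]]}}

```text
clock: 6.3
tool_pos: [0.4437, 0.0798, 0.3415]
orientation: [-179.9, -0.2, -2.8]
force: [0.5, 0.5, -0.2]
opening: 0.0875
gripper_force: 0.0
```

Run:
```python
from h import *
o=ctrl.get_obs();print(o['tool_pos'],o['orientation'],o['force'])
p=snap('top','t2.png');c=p['color'][150:300,160:310,::-1];cv2.imwrite('pics/t2c.png',cv2.resize(c,None,fx=4,fy=4,interpolation=2))
q=snap('scene','s2.png')
```

```text
[0.44369645 0.07978393 0.34146967] [-179.88327661   -0.21835463   -2.76156721] [ 0.50417621  0.45764214 -0.20446923]
```

View pics/t2c.png

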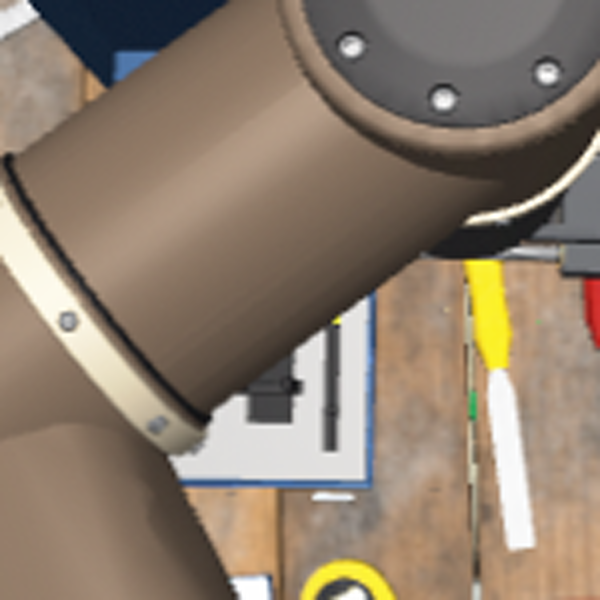

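Run:
```python
from h import *
print(delta([.4445,-.1293,.10],[180,0,-4.3]))
```

```text
(array([-0.0024, -0.003 ,  0.026 ]), array([ 0.91, 21.27, 24.03]))
```

Request:
{"api": "play_rows", "payload": {"commands": [[[0,0,0.026,0.2,4,4,8.76],[0,0,0.026,0.4,8,8,8.76],[0,0,0.026,0.6,12,12,8.76],[0,0,0.026,0.8,16,16,8.76],[0,0,0.026,0.9,21.27,20,8.76],[0,0,0.026,0.9,21.27,24,8.76],[0,0,0.026,0.9,21.27,24,8.76],[0,0,0.026,0.9,21.27,24,8.76]]]}}

```text
clock: 7.07
tool_pos: [0.4438, -0.1294, 0.0971]
orientation: [-180.0, 0.0, -4.2]
force: [0.6, 0.7, 0.2]
opening: 0.0874
gripper_force: 0.0
```

Run:
```python
from h import *
print(delta([.4445,-.1293,.10],[180,0,-4.3]))
p=snap('top','t3.png');c=p['color'][155:290,165:300,::-1];cv2.imwrite('pics/t3c.png',cv2.resize(c,None,fx=4.4,fy=4.4,interpolation=2))
q=snap('scene','s3.png');c=q['color'][140:260,140:300,::-1];cv2.imwrite('pics/s3c.png',cv2.resize(c,None,fx=5,fy=5,interpolation=2))
import pickle;pickle.dump((p,q),open('bay.pkl','wb'))
```

```text
(array([-0.0002,  0.0009,  0.0021]), array([ 0.07, -0.02, -0.29]))
```

View pics/t3c.png

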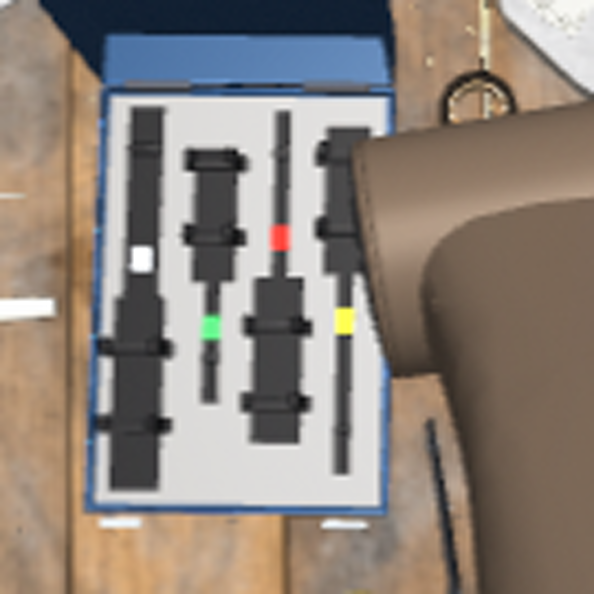

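View pics/s3c.png

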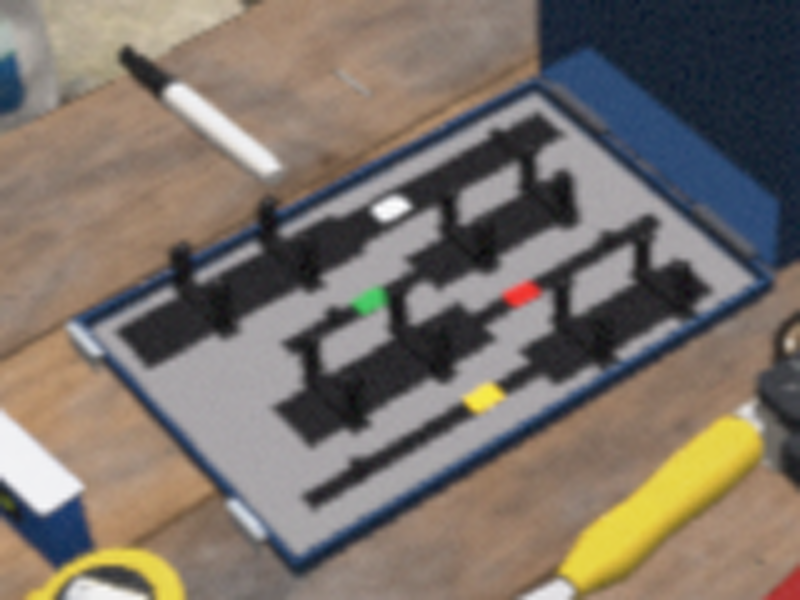

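Run:
```python
from h import *
import pickle;p,q=pickle.load(open('bay.pkl','rb'))
T=lambda u,v:pt(p,((u+.5)/4.4-.5+165,(v+.5)/4.4-.5+155),.004)
S=lambda u,v:pt(q,((u+.5)/5-.5+140,(v+.5)/5-.5+140),.004)
C=lambda X:np.round(R.from_euler('z',.0473).apply(X-np.array([.4475,.243,0]))*1000,1)[:2]
for n,a in dict(chis_end=(134,490),chis_tip=(147,107),red_end=(273,442),red_tip=(283,110),yel_tip=(341,473),yel_endleft=(327,127),whi=(142,259),redc=(281,238),yelc=(344,321),cornFL=(88,510),cornFR=(384,514)).items():print('T',n,T(*a),C(T(*a)))
for n,a in dict(whi=(391,208),redc=(522,294),yelc=(484,397),chis_end=(135,350),red_end=(296,426),yel_end=(700,282),yel_tip=(312,502)).items():print('S',n,C(S(*a)))
# chip centroids
for m,pp in (('T',p),('S',q)):
    hsv=cv2.cvtColor(pp['color'],cv2.COLOR_RGB2HSV)
    for n,h in(('red',(0,6)),('green',(50,80)),('yellow',(25,33))):
        x0,y0,x1,y1=(190,180,250,250) if m=='T' else (200,170,255,235)
        k=np.zeros(hsv.shape[:2],bool);k[y0:y1,x0:x1]=True
        k&=(hsv[...,0]>=h[0])&(hsv[...,0]<=h[1])&(hsv[...,1]>140)&(hsv[...,2]>100)
        a=np.argwhere(k)[:,::-1];print(m,n,len(a),C(pt(pp,a.mean(0),.005)))
```

```text
T chis_end [0.32228536 0.31494274 0.004     ] [-128.5   65.9]
T chis_tip [0.57813827 0.30554794 0.004     ] [127.5  68.7]
T red_end [0.351009  0.2233392 0.004    ] [-95.5 -24.2]
T red_tip [0.57328957 0.2137247  0.004     ] [127.  -23.3]
T yel_tip [0.32951001 0.17904928 0.004     ] [-114.8  -69.5]
T yel_endleft [0.56072334 0.18425193 0.004     ] [115.9 -53.3]
T whi [0.47478819 0.30912004 0.004     ] [24.1 67.3]
T redc [0.48618837 0.21619969 0.004     ] [ 39.9 -24.9]
T yelc [0.42940807 0.17519319 0.004     ] [-14.9 -68.6]
T cornFL [0.31011928 0.34519368 0.004     ] [-142.1   95.6]
T cornFR [0.30209438 0.15146817 0.004     ] [-140.9  -98.3]
S whi [23.7 69.3]
S redc [ 39.5 -23.1]
S yelc [-15.2 -67.1]
S chis_end [-129.    65.5]
S red_end [-94.9 -25.8]
S yel_end [113.2 -72.5]
S yel_tip [-114.5  -69.9]
T red 17 [ 39.9 -23.8]
T green 11 [-20.2  19.1]
T yellow 18 [-14.7 -69.3]
S red 22 [ 38.6 -23.6]
S green 16 [-21.8  20.3]
S yellow 21 [-15.8 -67.8]
```

Request:
{"api": "play_rows", "payload": {"commands": [[[0,0,0,0.07,0,4,8.76],[0,0,0,0.07,0,7.5,8.76],[0,0,0,0.07,0,9.3,8.76],[0,0,0,0.07,0,9.3,8.76],[0,0,0,0.07,0,9.3,5],[0,0,0,0.07,0,9.3,2],[0,0,0,0.07,0,9.3,1.5],[0,0,0,0.07,0,9.3,1.5]]]}}

```text
clock: 7.83
tool_pos: [0.4464, -0.1285, 0.0081]
orientation: [-180.0, -0.2, -4.2]
force: [-0.2, -0.5, -0.5]
opening: 0.0666
gripper_force: 0.0
```

Request:
{"api": "play_rows", "payload": {"commands": [[[0,0,0,0,0,0,1.5],[0,0,0,0,0,0,1.5],[0,0,0,0,0,0,1.5],[0,0,0,0,0,0,1.5],[0,0,0,0,0,0,1.5],[0,0,0,0,0,0,1.5]]]}}

```text
clock: 8.33
tool_pos: [0.4449, -0.129, 0.0065]
orientation: [180.0, 0.0, -4.2]
force: [0.3, -1.3, 0.2]
opening: 0.0263
gripper_force: 0.3
```

Request:
{"api": "play_rows", "payload": {"commands": [[[0,0,0,0,0,0,4],[0,0,0,0,0,0.45,4],[0,0,0,0,0,0.45,2],[0,0,0,0,0,0.45,1],[0,0,0,0,0,0.45,1],[0,0,0,0,0,0.45,1],[0,0,0,0,0,0.45,1],[0,0,0,0,0,0.45,1]]]}}

```text
clock: 9.0
tool_pos: [0.4449, -0.1289, 0.002]
orientation: [-180.0, 0.0, -4.2]
force: [-0.4, -0.7, -1.0]
opening: 0.0246
gripper_force: 29.9
```

Request:
{"api": "play_rows", "payload": {"commands": [[[0,0,0,0,0,-2.5,1],[0,0,0,0,0,-6,1],[0,0,0,0,0,-10,1],[0,0,-0.026,0.6,-4,-10,1],[0,0,-0.026,1.2,-8,-10,1],[0,0,-0.026,1.8,-12,-10,1],[0,0,-0.026,2.4,-16,-10,1],[0,0,-0.026,3,-20,-10,1]]]}}

```text
clock: 9.67
tool_pos: [0.4894, 0.0703, 0.1024]
orientation: [-180.0, -0.0, -2.7]
force: [1.5, -0.2, -0.1]
opening: 0.0243
gripper_force: 29.9
```

Run:
```python
from h import *
o=ctrl.get_obs();print(delta([.5141,.1708,.07],[180,0,-2.7]),o['tool_pos'],o['opening'],o['gripper_force'])
```

```text
(array([-0.0005, -0.0007, -0.0003]), array([  1.99, -10.16,   3.24])) [0.48941502 0.07026178 0.10238009] 0.024325791002495455 29.94373901747167
```

Request:
{"api": "play_rows", "payload": {"commands": [[[0,0,0,0.7,-3.5,0,1],[0,0,0,1.4,-7,1,1],[0,0,0,1.99,-10.16,3.2,1],[0,0,0,1.99,-10.16,3.2,1],[0,0,0,1.99,-10.16,3.2,1],[0,0,0,1.99,-10.16,3.2,1]]]}}

```text
clock: 10.17
tool_pos: [0.5136, 0.1687, 0.0695]
orientation: [179.9, 0.1, -2.7]
force: [1.2, -0.0, -0.6]
opening: 0.0245
gripper_force: 29.9
```

Run:
```python
from h import *
o=ctrl.get_obs();print(delta([.5141,.1708,.07],[180,0,-2.7]),o['tool_pos'],o['force'])
q=snap('scene');c=q['color'][130:260,180:320,::-1];cv2.imwrite('pics/s4c.png',cv2.resize(c,None,fx=4.5,fy=4.5,interpolation=2))
```

```text
(array([0.001 , 0.0012, 0.0006]), array([ 0.04, -0.21, -0.05])) [0.51357528 0.1687326  0.06953119] [ 1.21412444 -0.0048607  -0.5691415 ]
```

View pics/s4c.png

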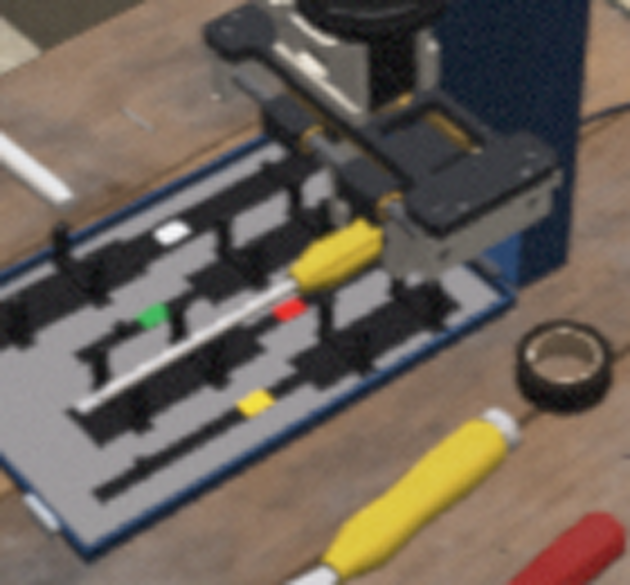

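Request:
{"api": "play_rows", "payload": {"commands": [[[0,0,0,0,-0.21,1.5,1],[0,0,0,0,-0.21,3,1],[0,0,0,0,-0.21,3.6,1],[0,0,0,0,-0.21,4,1],[0,0,0,0,-0.21,4.3,1],[0,0,0,0,-0.21,4.5,1]]]}}

```text
clock: 10.72
tool_pos: [0.5148, 0.1707, 0.0259]
orientation: [-180.0, -0.1, -2.7]
force: [0.3, -1.6, -0.3]
opening: 0.0243
gripper_force: 29.9
```

Request:
{"api": "play_rows", "payload": {"commands": [[[0,0,0,0,0,0.3,1],[0,0,0,0,0,0.5,1],[0,0,0,0,0,0.7,1],[0,0,0,0,0,0.7,1]]]}}

```text
clock: 11.05
tool_pos: [0.5138, 0.1709, 0.0174]
orientation: [180.0, 0.0, -2.7]
force: [-0.2, 0.2, -4.8]
opening: 0.0245
gripper_force: 29.9
```

Request:
{"api": "play_rows", "payload": {"commands": [[[0,0,0,0,0,0.2,1],[0,0,0,0,0,0.4,1],[0,0,0,0,0,0.5,1],[0,0,0,0,0,0.5,1]]]}}

```text
clock: 11.38
tool_pos: [0.5144, 0.1711, 0.0135]
orientation: [180.0, -0.0, -2.7]
force: [-2.4, 0.6, 4.8]
opening: 0.0247
gripper_force: 30.0
```

Run:
```python
from h import *
o=ctrl.get_obs();print(o['tool_pos'],o['force'],o['moment'])
q=snap('scene');c=q['color'][130:260,180:320,::-1];cv2.imwrite('pics/s5c.png',cv2.resize(c,None,fx=4.5,fy=4.5,interpolation=2))
```

```text
[0.51435282 0.17113517 0.01347174] [-2.40914342  0.61178296  4.81763485] [-0.21425935  0.73579689  0.02484555]
```

View pics/s5c.png

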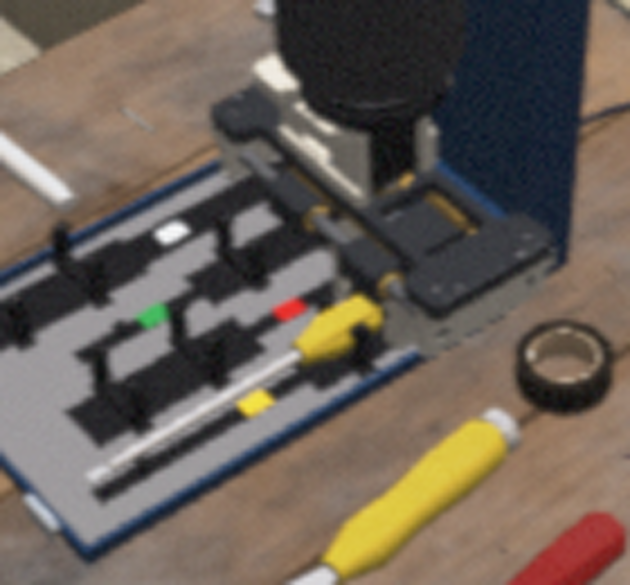

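Request:
{"api": "play_rows", "payload": {"commands": [[[0,0,0,0,0,0.15,1],[0,0,0,0,0,0.25,1],[0,0,0,0,0,0.25,1]]]}}

```text
clock: 11.68
tool_pos: [0.5146, 0.1712, 0.0131]
orientation: [-180.0, -0.1, -2.6]
force: [-10.1, -2.3, 29.8]
opening: 0.0247
gripper_force: 30.0
```

Request:
{"api": "play_rows", "payload": {"commands": [[[0,0,0,0,0,-0.2,1],[0,0,0,0,0,-0.2,2.5],[0,0,0,0,0,-0.2,4],[0,0,0,0,0,-0.2,4],[0,0,0,0,0,-1.5,4],[0,0,0,0,0,-4.5,4],[0,0,0,0,0,-8,4],[0,0,0,0,0,-10,4]]]}}

```text
clock: 12.35
tool_pos: [0.5153, 0.1716, 0.1132]
orientation: [-179.9, -0.1, -2.7]
force: [0.5, 1.3, 0.6]
opening: 0.0399
gripper_force: 0.0
```

```bash
cat > look.py <<'E'
from meas import *
# tool handle fits: python look.py ; prints grip-ish centre & yaw in world at z
def fit(n,roi,kind,z):
    p=ps[n];hsv=cv2.cvtColor(p['color'],cv2.COLOR_RGB2HSV);h=hsv[...,0]
    m=((h<6)|(h>172)) if kind=='red' else ((h>=22)&(h<=35))
    m=m&(hsv[...,1]>110)&(hsv[...,2]>60)
    c=biggest(m.astype(np.uint8)*255,roi);px=np.argwhere(c)[:,::-1]
    W=np.array([pt(p,u,z)[:2] for u in px]);mu=W.mean(0);_,_,V=np.linalg.svd(W-mu);d=V[0]*np.sign(V[0][0]);t=(W-mu)@d
    mid=mu+d*(t.min()+t.max())/2
    print(n,kind,len(px),'mid',np.round(mid,4),'yaw',round(np.degrees(np.arctan2(d[1],d[0])),2),'len',round(np.ptp(t),3),'case',np.round(R.from_euler('z',.0473).apply(np.r_[mid-[.4475,.243],0])[:2]*1000,1))
E
python3 - <<'E'
from look import *
o=ctrl.get_obs();print(o['tool_pos'],o['orientation'])
fit('scene',(225,180,75,40),'yellow',.0244)
fit('scene',(230,215,65,50),'yellow',.013)
fit('scene',(276,236,50,50),'red',.0135)
cv2.imwrite('pics/s6.png',ps['scene']['color'][:,:,::-1])
cv2.imwrite('pics/s6c.png',cv2.resize(ps['scene']['color'][130:260,180:320,::-1],None,fx=4.5,fy=4.5,interpolation=2))
print(delta([.458,-.019,.11],[180,0,-176.5]))
E
```

```text
[0.51651364 0.17254627 0.11419742] [-179.77252705   -0.32652466   -2.65811317]
scene yellow 333 mid [0.5085 0.1729] yaw 1.52 len 0.107 case [ 64.3 -67.2]
scene yellow 540 mid [0.4452 0.064 ] yaw 6.79 len 0.123 case [   6.2 -178.9]
scene red 504 mid [ 0.4523 -0.0189] yaw 4.09 len 0.116 case [  17.2 -261.4]
(array([-0.009 ,  0.0056,  3.0341]), array([-4.96, 19.41,  0.31]))
```

View pics/s6c.png

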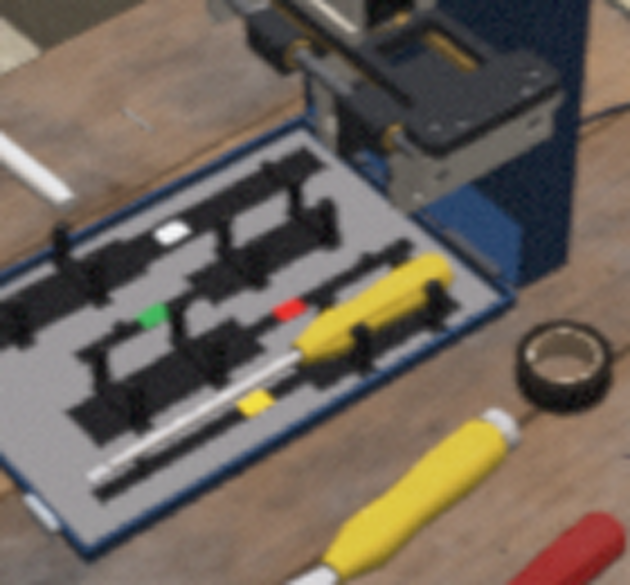

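Run:
```python
from h import *
import pickle;p,q=pickle.load(open('bay.pkl','rb'))
f=lambda c,z:R.from_euler('z',-.0473).apply([c[0]/1e3,c[1]/1e3,z])+[.4475,.243,0]
for z in(.0244,.0414):
    for n,c in dict(tip=(-115,-69),end=(117,-69),should=(17,-69)).items():
        print(z,n,np.round((proj(q,f(c,z))-[180,130]+.5)*4.5,0))
```

```text
0.0244 tip [ 95. 471.]
0.0244 end [452. 267.]
0.0244 should [305. 351.]
0.0414 tip [ 91. 449.]
0.0414 end [451. 244.]
0.0414 should [303. 328.]
```

Request:
{"api": "play_rows", "payload": {"commands": [[[0,0,0,-2,2,0,5],[0,0,0,-4,5,0,8.76],[0,0,0.12,-4.96,8,0,8.76],[0,0,0.24,-4.96,11,0,8.76],[0,0,0.36,-4.96,14,0,8.76],[0,0,0.48,-4.96,17,0,8.76],[0,0,0.6,-4.96,19.4,0,8.76],[0,0,0.72,-4.96,19.4,0,8.76]]]}}

```text
clock: 13.12
tool_pos: [0.4542, -0.0234, 0.1096]
orientation: [179.9, 0.1, -44.4]
force: [-0.1, 0.1, -0.2]
opening: 0.0857
gripper_force: 0.0
```

Request:
{"api": "play_rows", "payload": {"commands": [[[0,0,0.12,0,0,0,8.76],[0,0,0.24,0,0,0,8.76],[0,0,0.36,0,0,0,8.76],[0,0,0.48,0,0,0,8.76],[0,0,0.6,0,0,0,8.76],[0,0,0.72,0,0,0,8.76],[0,0,0.84,0,0,0,8.76],[0,0,0.96,0,0,0,8.76]]]}}

```text
clock: 13.78
tool_pos: [0.4552, -0.0205, 0.1097]
orientation: [179.9, -0.0, -99.3]
force: [-0.2, 0.4, -0.5]
opening: 0.0873
gripper_force: 0.0
```

Request:
{"api": "play_rows", "payload": {"commands": [[[0,0,0.12,0,0,0,8.76],[0,0,0.24,0,0,0,8.76],[0,0,0.36,0,0,0,8.76],[0,0,0.48,0,0,0,8.76],[0,0,0.6,0,0,0,8.76],[0,0,0.72,0,0,0,8.76],[0,0,0.84,0,0,0,8.76],[0,0,0.96,0,0,0,8.76]]]}}

```text
clock: 14.45
tool_pos: [0.4552, -0.0205, 0.1097]
orientation: [180.0, -0.1, -154.3]
force: [0.4, -0.1, -0.0]
opening: 0.0876
gripper_force: 0.0
```

Run:
```python
from h import *
o=ctrl.get_obs();print(o['tool_pos'],o['orientation'],o['joint_pos']);print(delta([.458,-.019,.06],[180,0,-176.5]))
```

```text
[ 0.45519991 -0.02046411  0.10966476] [ 1.79986659e+02 -5.84675277e-02 -1.54309326e+02] [ 2.23100998e+01  6.48978439e+00 -3.52773899e+01 -1.32205407e-02
 -4.82919790e+01 -8.66106319e+01]
(array([ 0.    , -0.0011,  0.3873]), array([-0.32,  0.01,  4.97]))
```

Request:
{"api": "play_rows", "payload": {"commands": [[[0,0,0.12,-0.32,0,0,6],[0,0,0.24,-0.32,0,0,6],[0,0,0.36,-0.32,0,1,6],[0,0,0.387,-0.32,0,4.5,6],[0,0,0.387,-0.32,0,8,6],[0,0,0.387,-0.32,0,10,6],[0,0,0.387,-0.32,0,10.7,6],[0,0,0.387,-0.32,0,10.7,6]]]}}

```text
clock: 15.12
tool_pos: [0.4568, -0.0196, 0.0018]
orientation: [-179.9, -0.3, -176.1]
force: [0.4, 1.0, 0.7]
opening: 0.0601
gripper_force: 0.0
```

Request:
{"api": "play_rows", "payload": {"commands": [[[0,0,0,0,0,0,4],[0,0,0,0,0,0,2],[0,0,0,0,0,0,1],[0,0,0,0,0,0,1],[0,0,0,0,0,0,1],[0,0,0,0,0,0,1],[0,0,0,0,0,0,1]]]}}

```text
clock: 15.7
tool_pos: [0.4586, -0.0189, 0.0038]
orientation: [180.0, 0.0, -176.1]
force: [-0.1, -1.7, 2.2]
opening: 0.0278
gripper_force: 3.0
```

Request:
{"api": "play_rows", "payload": {"commands": [[[0,0,0,0,0,0.1,1],[0,0,0,0,0,0.1,1],[0,0,0,0,0,0.1,1]]]}}

```text
clock: 15.95
tool_pos: [0.4587, -0.0191, 0.0027]
orientation: [-180.0, 0.0, -176.1]
force: [0.9, -2.3, 4.5]
opening: 0.0267
gripper_force: 30.0
```

Request:
{"api": "play_rows", "payload": {"commands": [[[0,0,0,0,0,-2.5,1],[0,0,0,0,0,-6,1],[0,0,0,0,0,-10,1],[0,0,0,0,0,-13,1],[0,0,0,0,0,-13,1],[0,0,0,0,0,-13,1]]]}}

```text
clock: 16.45
tool_pos: [0.4592, -0.0185, 0.134]
orientation: [179.9, 0.2, -176.1]
force: [-0.3, -0.2, -1.3]
opening: 0.0271
gripper_force: 30.0
```

Run:
```python
from h import *
o=ctrl.get_obs();print(o['tool_pos'],o['orientation'],o['opening'],o['gripper_force']);print(delta([.4021,.2211,.11],[180,0,-2.7]))
```

```text
[ 0.45919037 -0.01845109  0.13397686] [ 179.90265283    0.21482931 -176.14781549] 0.02706998274860704 29.999581365846097
(array([-5.5000e-03,  2.9000e-03, -3.0272e+00]), array([ 4.1 , 24.28,  2.42]))
```

Request:
{"api": "play_rows", "payload": {"commands": [[[0,0,-0.12,1,2,0,1],[0,0,-0.24,2,5,0,1],[0,0,-0.36,3,8.5,0,1],[0,0,-0.48,4,12,0,1],[0,0,-0.6,5,15.5,0,1],[0,0,-0.72,6,19,0,1],[0,0,-0.84,7,22,0,1],[0,0,-0.96,7.3,24.5,0,1]]]}}

```text
clock: 17.12
tool_pos: [0.3667, 0.2214, 0.131]
orientation: [179.9, -0.1, -120.7]
force: [0.3, -0.5, -0.7]
opening: 0.0275
gripper_force: 30.0
```

Request:
{"api": "play_rows", "payload": {"commands": [[[0,0,-0.12,0,0,0,1],[0,0,-0.24,0,0,0,1],[0,0,-0.36,0,0,0,1],[0,0,-0.48,0,0,0,1],[0,0,-0.6,0,0,0,1],[0,0,-0.72,0,0,0,1],[0,0,-0.84,0,0,0,1],[0,0,-0.96,0,0,0,1]]]}}

```text
clock: 17.78
tool_pos: [0.3681, 0.2196, 0.1307]
orientation: [179.8, -0.1, -65.8]
force: [0.3, -0.2, -0.4]
opening: 0.0273
gripper_force: 30.0
```

Request:
{"api": "play_rows", "payload": {"commands": [[[0,0,-0.12,0,0,0,1],[0,0,-0.24,0,0,0,1],[0,0,-0.36,0,0,0,1],[0,0,-0.48,0,0,0,1],[0,0,-0.6,0,0,0,1],[0,0,-0.72,0,0,0,1],[0,0,-0.84,0,0,0,1],[0,0,-0.96,0,0,0,1]]]}}

```text
clock: 18.45
tool_pos: [0.3681, 0.2196, 0.1307]
orientation: [179.8, 0.1, -10.8]
force: [0.5, 0.3, -0.4]
opening: 0.0272
gripper_force: 30.0
```

Run:
```python
from h import *
o=ctrl.get_obs();print(o['tool_pos'],o['orientation'],o['opening'],o['gripper_force']);print(delta([.4021,.2211,.075],[180,0,-2.7]))
```

```text
[0.36809976 0.21958701 0.13072543] [ 1.79836029e+02  1.06599033e-01 -1.08045730e+01] 0.027244275139901006 29.99673204962164
(array([ 0.0027,  0.0021, -0.1414]), array([ 3.32, -0.8 ,  5.56]))
```

Request:
{"api": "play_rows", "payload": {"commands": [[[0,0,-0.1,0.5,-0.3,1,1],[0,0,-0.141,1,-0.5,2.5,1],[0,0,-0.141,2,-0.8,4,1],[0,0,-0.141,3.32,-0.8,5.5,1],[0,0,-0.141,3.32,-0.8,5.5,1],[0,0,-0.141,3.32,-0.8,5.5,1],[0,0,-0.141,3.32,-0.8,5.5,1]]]}}

```text
clock: 19.03
tool_pos: [0.4025, 0.2214, 0.0769]
orientation: [179.9, 0.1, -3.1]
force: [0.6, -0.0, -1.0]
opening: 0.0273
gripper_force: 30.0
```

Run:
```python
from h import *
o=ctrl.get_obs();print(o['tool_pos'],o['orientation'],o['opening'],o['force']);print(delta([.4021,.2211,.035],[180,0,-2.7]))
q=snap('scene');c=q['color'][130:260,140:300,::-1];cv2.imwrite('pics/s7c.png',cv2.resize(c,None,fx=4.5,fy=4.5,interpolation=2))
f=lambda c,z:R.from_euler('z',-.0473).apply([c[0]/1e3,c[1]/1e3,z])+[.4475,.243,0]
for z in(.0866,):
    for n,c in dict(tip=(127,-24),end=(-95,-24),should=(15,-24)).items():
        print(z,n,np.round((proj(q,f(c,z))-[140,130]+.5)*4.5,0))
```

```text
[0.40249316 0.22139566 0.07691435] [ 1.79906817e+02  7.33178606e-02 -3.07852509e+00] 0.02728079984043531 [ 0.59075368 -0.0144136  -1.03565119]
(array([ 0.0016,  0.0013, -0.0066]), array([-0.03,  0.02,  4.19]))
0.0866 tip [593. 132.]
0.0866 end [245. 318.]
0.0866 should [424. 222.]
```

View pics/s7c.png

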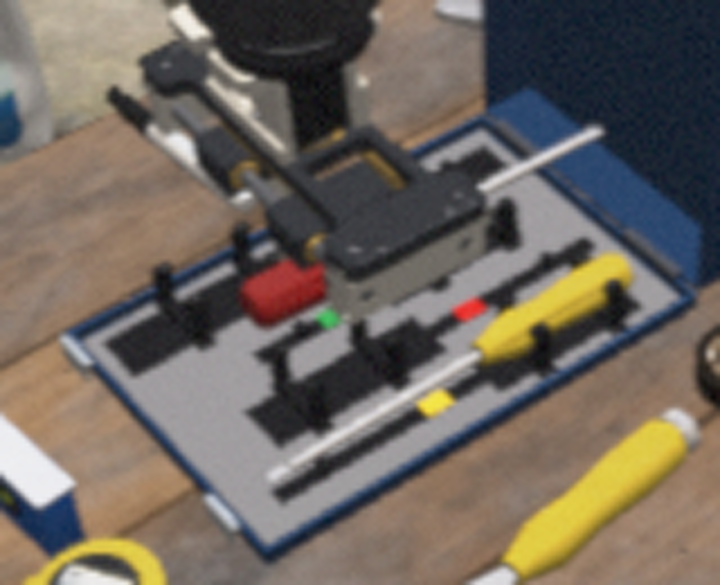

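Request:
{"api": "play_rows", "payload": {"commands": [[[0,0,-0.0066,-0.4,0,2,1],[0,0,-0.0066,-0.4,0,3.5,1],[0,0,-0.0066,-0.4,0,4.2,1],[0,0,-0.0066,-0.4,0,4.5,1],[0,0,-0.0066,-0.4,0,4.8,1],[0,0,-0.0066,-0.4,0,5.1,1]]]}}

```text
clock: 19.58
tool_pos: [0.3994, 0.2225, 0.027]
orientation: [-180.0, -0.0, -2.7]
force: [-0.8, -1.0, -1.4]
opening: 0.027
gripper_force: 30.0
```

Request:
{"api": "play_rows", "payload": {"commands": [[[0,0,0,0,0,0.2,1],[0,0,0,0,0,0.4,1],[0,0,0,0,0,0.6,1],[0,0,0,0,0,0.8,1]]]}}

```text
clock: 19.92
tool_pos: [0.3995, 0.2226, 0.0186]
orientation: [-179.9, -0.0, -2.7]
force: [0.3, 0.6, -0.5]
opening: 0.0274
gripper_force: 30.0
```

Request:
{"api": "play_rows", "payload": {"commands": [[[0,0,0,0,0,0.2,1],[0,0,0,0,0,0.35,1],[0,0,0,0,0,0.35,1]]]}}

```text
clock: 20.17
tool_pos: [0.3991, 0.2221, 0.0147]
orientation: [180.0, 0.0, -2.7]
force: [1.0, -2.0, -3.0]
opening: 0.0271
gripper_force: 30.0
```

Request:
{"api": "play_rows", "payload": {"commands": [[[0,0,0,0,0,0.15,1],[0,0,0,0,0,0.3,1],[0,0,0,0,0,0.3,1]]]}}

```text
clock: 20.42
tool_pos: [0.3992, 0.2217, 0.0137]
orientation: [180.0, -0.0, -2.6]
force: [-8.1, -6.1, 31.3]
opening: 0.0273
gripper_force: 30.0
```

Seated at the saddles. Release and look.

Request:
{"api": "play_rows", "payload": {"commands": [[[0,0,0,0,0,-0.2,1],[0,0,0,0,0,-0.2,2.5],[0,0,0,0,0,-0.2,4],[0,0,0,0,0,-0.2,4],[0,0,0,0,0,-1.5,4],[0,0,0,0,0,-4.5,4],[0,0,0,0,0,-8,4],[0,0,0,0,0,-10,4]]]}}

```text
clock: 21.08
tool_pos: [0.4004, 0.2237, 0.115]
orientation: [-179.8, -0.2, -2.6]
force: [0.7, 0.0, 1.3]
opening: 0.0398
gripper_force: 0.0
```

Request:
{"api": "play_rows", "payload": {"commands": [[[0,0,0,0,3,0,6],[0,0,0,0,6.5,0,6],[0,0,0.12,2,10,0,6],[0,0,0.24,4,13.5,0,6],[0,0,0.36,4,15.8,0,6],[0,0,0.48,4,15.8,0,6],[0,0,0.6,4,15.8,0,6],[0,0,0.72,4,15.8,0,6]]]}}

```text
clock: 21.75
tool_pos: [0.4325, 0.0623, 0.1121]
orientation: [-179.9, -0.0, -44.3]
force: [0.7, -0.4, -0.4]
opening: 0.06
gripper_force: 0.0
```

Run:
```python
from look import *
o=ctrl.get_obs();print(o['tool_pos'],o['orientation'])
fit('scene',(230,215,65,50),'yellow',.013)
fit('scene',(185,180,60,50),'red',.0258)
q=ps['scene'];cv2.imwrite('pics/s8c.png',cv2.resize(q['color'][130:260,140:310,::-1],None,fx=4.5,fy=4.5,interpolation=2))
f=lambda c,z:R.from_euler('z',-.0473).apply([c[0]/1e3,c[1]/1e3,z])+[.4475,.243,0]
for z in(.0258,.0428):
    for n,c in dict(tip=(127,-24),end=(-95,-24),should=(15,-24)).items():
        print(z,n,np.round((proj(q,f(c,z))-[140,130]+.5)*4.5,0))
print(delta([.4435,.063,.11],[180,0,-174.8]))
```

```text
[0.43236824 0.06272476 0.11203577] [-1.79937290e+02 -1.28362916e-02 -4.40633674e+01]
scene yellow 535 mid [0.4452 0.0641] yaw 6.8 len 0.123 case [   6.2 -178.8]
scene red 439 mid [0.407  0.2214] yaw -1.48 len 0.115 case [-39.5 -23.5]
0.0258 tip [595. 213.]
0.0258 end [260. 399.]
0.0258 should [432. 303.]
0.0428 tip [595. 191.]
0.0428 end [256. 377.]
0.0428 should [430. 281.]
(array([-8.0000e-04,  1.1000e-03,  2.2818e+00]), array([ 0.78, -0.79,  0.2 ]))
```

View pics/s8c.png

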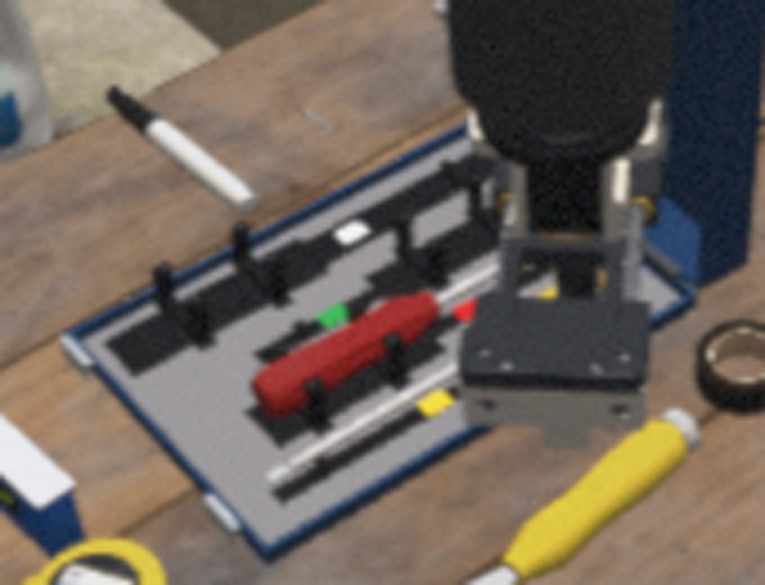

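Request:
{"api": "play_rows", "payload": {"commands": [[[0,0,0.12,0.78,-0.79,0,6],[0,0,0.24,0.78,-0.79,0,6],[0,0,0.36,0.78,-0.79,0,6],[0,0,0.48,0.78,-0.79,0,6],[0,0,0.6,0.78,-0.79,0,6],[0,0,0.72,0.78,-0.79,0,6],[0,0,0.84,0.78,-0.79,0,6],[0,0,0.96,0.78,-0.79,0,6]]]}}

```text
clock: 22.52
tool_pos: [0.4433, 0.0633, 0.112]
orientation: [-180.0, 0.0, -98.9]
force: [0.3, -0.2, 0.4]
opening: 0.0599
gripper_force: 0.0
```

Request:
{"api": "play_rows", "payload": {"commands": [[[0,0,0.12,0,0,0,6],[0,0,0.24,0,0,0,6],[0,0,0.36,0,0,0,6],[0,0,0.48,0,0,0,6],[0,0,0.6,0,0,0,6],[0,0,0.72,0,0,0,6],[0,0,0.84,0,0,0,6],[0,0,0.96,0,0,0,6]]]}}

```text
clock: 23.18
tool_pos: [0.4433, 0.0634, 0.112]
orientation: [180.0, 0.0, -153.9]
force: [-0.2, -0.5, -0.6]
opening: 0.0599
gripper_force: 0.0
```

Request:
{"api": "play_rows", "payload": {"commands": [[[0,0,0.12,0,0,0,6],[0,0,0.24,0,0,0,6],[0,0,0.36,0,0,0,6],[0,0,0.362,0,0,0,6],[0,0,0.362,0,0,0,6]]]}}

```text
clock: 23.6
tool_pos: [0.4431, 0.0632, 0.112]
orientation: [180.0, 0.0, -174.3]
force: [0.7, 0.2, 0.0]
opening: 0.0599
gripper_force: 0.0
```

Run:
```python
from look import *
print(delta([.4435,.063,.002],[180,0,-174.8]),ctrl.get_obs()['tool_pos'])
fit('scene',(215,215,90,85),'yellow',.013)
```

```text
(array([0.0001, 0.0002, 0.0081]), array([-5.0e-02, -1.0e-02,  1.1e+01])) [0.44301274 0.06303458 0.11195529]
scene yellow 537 mid [0.4452 0.0641] yaw 6.9 len 0.123 case [   6.2 -178.8]
```

Chisel has not moved; descend and grip.

Request:
{"api": "play_rows", "payload": {"commands": [[[0,0,0,0,0,4,6],[0,0,0,0,0,8,6],[0,0,0,0,0,10.2,6],[0,0,0,0,0,10.9,6],[0,0,0,0,0,10.9,6],[0,0,0,0,0,10.9,4],[0,0,0,0,0,10.9,2],[0,0,0,0,0,10.9,1]]]}}

```text
clock: 24.37
tool_pos: [0.4436, 0.0632, 0.0038]
orientation: [180.0, 0.1, -174.6]
force: [-0.3, -0.1, 0.2]
opening: 0.0453
gripper_force: 0.0
```

Request:
{"api": "play_rows", "payload": {"commands": [[[0,0,0,0,0,0,1],[0,0,0,0,0,0,1],[0,0,0,0,0,0,1],[0,0,0,0,0,0,1],[0,0,0,0,0,0,1],[0,0,0,0,0,0,1]]]}}

```text
clock: 24.87
tool_pos: [0.4432, 0.0629, 0.0034]
orientation: [180.0, 0.0, -174.6]
force: [-1.4, 0.1, 6.6]
opening: 0.0288
gripper_force: 30.0
```

Request:
{"api": "play_rows", "payload": {"commands": [[[0,0,0,0,0,-2.5,1],[0,0,0,0,0,-6,1],[0,0,0,0,0,-10,1],[0,0,0,0,0,-12.5,1],[0,0,0,0,0,-12.5,1]]]}}

```text
clock: 25.28
tool_pos: [0.4457, 0.0641, 0.1332]
orientation: [179.8, 0.5, -174.6]
force: [0.1, 0.1, -1.4]
opening: 0.0286
gripper_force: 30.0
```

Request:
{"api": "play_rows", "payload": {"commands": [[[0,0,-0.12,1,2.5,0,1],[0,0,-0.24,2,6,0,1],[0,0,-0.36,3,9.5,0,1],[0,0,-0.48,4,13,0,1],[0,0,-0.6,5,16.5,0,1],[0,0,-0.72,6,20,0,1],[0,0,-0.84,6.9,23,0,1],[0,0,-0.96,6.9,25.5,0,1]]]}}

```text
clock: 25.95
tool_pos: [0.3485, 0.3116, 0.1275]
orientation: [180.0, -0.0, -119.3]
force: [0.1, -0.0, -1.4]
opening: 0.0283
gripper_force: 30.0
```

Request:
{"api": "play_rows", "payload": {"commands": [[[0,0,-0.12,0,0,0,1],[0,0,-0.24,0,0,0,1],[0,0,-0.36,0,0,0,1],[0,0,-0.48,0,0,0,1],[0,0,-0.6,0,0,0,1],[0,0,-0.72,0,0,0,1],[0,0,-0.84,0,0,0,1],[0,0,-0.96,0,0,0,1]]]}}

```text
clock: 26.62
tool_pos: [0.35, 0.3097, 0.1272]
orientation: [179.9, -0.0, -64.3]
force: [0.2, 1.4, -0.4]
opening: 0.029
gripper_force: 30.0
```

Request:
{"api": "play_rows", "payload": {"commands": [[[0,0,-0.12,0,0,0,1],[0,0,-0.24,0,0,0,1],[0,0,-0.36,0,0,0,1],[0,0,-0.48,0,0,0,1],[0,0,-0.6,0,0,0,1],[0,0,-0.72,0,0,0,1],[0,0,-0.84,0,0,0,1],[0,0,-0.96,0,0,0,1]]]}}

```text
clock: 27.28
tool_pos: [0.3501, 0.3097, 0.1273]
orientation: [179.9, 0.0, -9.3]
force: [0.3, -0.1, -1.8]
opening: 0.0284
gripper_force: 30.0
```

Run:
```python
from h import *
o=ctrl.get_obs();print(o['tool_pos'],o['orientation'],o['opening'],o['gripper_force']);print(delta([.3903,.3131,.065],[180,0,-2.7]))
```

```text
[0.35006184 0.30971763 0.12725204] [ 1.79937733e+02  4.11173302e-02 -9.32756164e+00] 0.02838247372725121 29.982993436278775
(array([ 0.001 ,  0.0008, -0.1157]), array([ 3.92, -0.99,  6.22]))
```

Request:
{"api": "play_rows", "payload": {"commands": [[[0,0,-0.1,0,-0.5,2,1],[0,0,-0.1157,0.5,-0.99,4.5,1],[0,0,-0.1157,2,-0.99,6.2,1],[0,0,-0.1157,3.92,-0.99,6.2,1],[0,0,-0.1157,3.92,-0.99,6.2,1],[0,0,-0.1157,3.92,-0.99,6.2,1],[0,0,-0.1157,3.92,-0.99,6.2,1]]]}}

```text
clock: 27.87
tool_pos: [0.3904, 0.313, 0.0656]
orientation: [180.0, 0.0, -3.1]
force: [-0.6, 0.9, -1.5]
opening: 0.0284
gripper_force: 30.0
```

Run:
```python
from h import *
o=ctrl.get_obs();print(o['tool_pos'],o['orientation'],o['opening'],o['gripper_force'],o['force']);print(delta([.3903,.3131,.035],[180,0,-2.7]))
q=snap('scene');c=q['color'][130:260,140:300,::-1];cv2.imwrite('pics/s9c.png',cv2.resize(c,None,fx=4.5,fy=4.5,interpolation=2))
f=lambda c,z:R.from_euler('z',-.0473).apply([c[0]/1e3,c[1]/1e3,z])+[.4475,.243,0]
for z in(.075,):
    for n,c in dict(tip=(127.5,67.3),end=(-128.5,67.3)).items():
        print(z,n,np.round((proj(q,f(c,z))-[140,130]+.5)*4.5,0))
```

```text
[0.39041632 0.31297527 0.06556663] [ 1.79957429e+02  3.61789984e-02 -3.06969127e+00] 0.028431549680032243 29.985615267651156 [-0.57139125  0.88750103 -1.51480953]
(array([ 0.0007,  0.0006, -0.0065]), array([-0.01, -0.01,  3.06]))
0.075 tip [494.  64.]
0.075 end [ 98. 265.]
```

View pics/s9c.png

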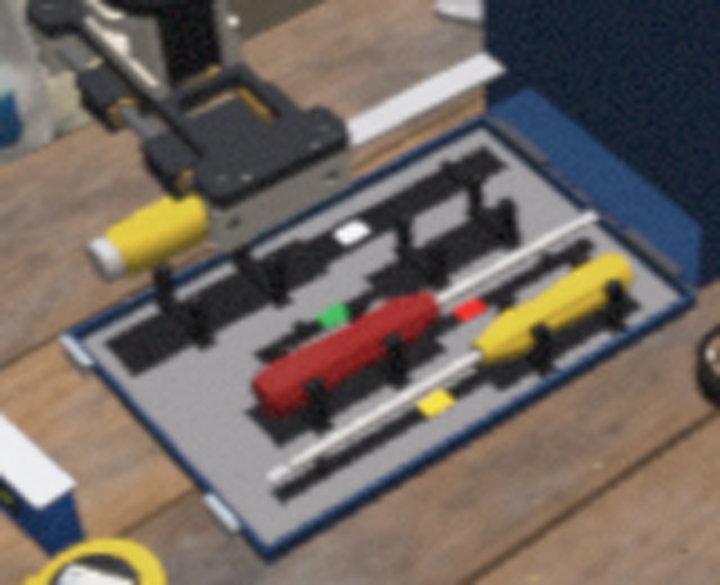

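Request:
{"api": "play_rows", "payload": {"commands": [[[0,0,-0.0065,0,0,1.5,1],[0,0,-0.0065,0,0,2.8,1],[0,0,-0.0065,0,0,3.3,1],[0,0,-0.0065,0,0,3.7,1],[0,0,-0.0065,0,0,4.1,1],[0,0,-0.0065,0,0,4.5,1],[0,0,-0.0065,0,0,4.7,1]]]}}

```text
clock: 28.5
tool_pos: [0.3907, 0.3136, 0.0188]
orientation: [-180.0, -0.0, -2.7]
force: [0.3, -0.2, -2.2]
opening: 0.0285
gripper_force: 30.0
```

Request:
{"api": "play_rows", "payload": {"commands": [[[0,0,0,0,0,0.15,1],[0,0,0,0,0,0.3,1],[0,0,0,0,0,0.3,1]]]}}

```text
clock: 28.75
tool_pos: [0.3906, 0.3131, 0.0157]
orientation: [180.0, 0.0, -2.7]
force: [0.0, -1.1, -3.4]
opening: 0.0287
gripper_force: 30.0
```

Request:
{"api": "play_rows", "payload": {"commands": [[[0,0,0,0,0,0.15,1],[0,0,0,0,0,0.3,1],[0,0,0,0,0,0.3,1]]]}}

```text
clock: 29.0
tool_pos: [0.3907, 0.313, 0.015]
orientation: [180.0, -0.0, -2.6]
force: [-8.6, -6.3, 27.1]
opening: 0.0287
gripper_force: 30.0
```

Request:
{"api": "play_rows", "payload": {"commands": [[[0,0,0,0,0,-0.2,1],[0,0,0,0,0,-0.2,2.5],[0,0,0,0,0,-0.2,4],[0,0,0,0,0,-0.2,4],[0,0,0,0,0,-1.5,4],[0,0,0,0,0,-5,4],[0,0,0,0,0,-9,4],[0,0,0,0,0,-13,6]]]}}

```text
clock: 29.67
tool_pos: [0.3909, 0.3137, 0.1443]
orientation: [180.0, -0.0, -2.6]
force: [1.3, 1.9, -0.5]
opening: 0.0428
gripper_force: 0.0
```

Request:
{"api": "play_rows", "payload": {"commands": [[[0,0,0,0,0,-4,8.76],[0,0,0,0,0,-8,8.76],[0,0,0,0,0,-12,8.76],[0,0,0,0,0,-16,8.76],[0,0,0,0,0,-20,8.76],[0,0,0,0,0,-20.5,8.76],[0,0,0,0,0,-20.5,8.76]]]}}

```text
clock: 30.25
tool_pos: [0.392, 0.3152, 0.3516]
orientation: [-179.6, -0.2, -2.6]
force: [-0.2, 0.2, -1.0]
opening: 0.0856
gripper_force: 0.0
```

Run:
```python
from look import *
o=ctrl.get_obs();print(o['tool_pos'],o['orientation'])
fit('scene',(150,170,70,55),'yellow',.025)
fit('scene',(185,180,60,50),'red',.0258)
fit('scene',(225,180,75,40),'yellow',.0244)
q=ps['scene'];cv2.imwrite('pics/s10c.png',cv2.resize(q['color'][60:260,140:310,::-1],None,fx=3,fy=3,interpolation=2))
f=lambda c,z:R.from_euler('z',-.0473).apply([c[0]/1e3,c[1]/1e3,z])+[.4475,.243,0]
for z in(.025,.042):
    for n,c in dict(tip=(127.5,67.3),end=(-128.5,67.3)).items():
        print(z,n,np.round((proj(q,f(c,z))-[140,60]+.5)*3,0))
print(delta([.6335,.235,.345],[180,0,-2.7]))
```

```text
[0.39079208 0.31388089 0.34774511] [-1.79931043e+02 -7.07459180e-03 -2.65258526e+00]
scene yellow 484 mid [0.406  0.3133] yaw -1.54 len 0.123 case [-44.8  68.3]
scene red 439 mid [0.4061 0.2216] yaw -1.05 len 0.116 case [-40.3 -23.4]
scene yellow 333 mid [0.5085 0.1728] yaw 1.49 len 0.107 case [ 64.3 -67.2]
0.025 tip [332. 297.]
0.025 end [ 76. 431.]
0.042 tip [332. 282.]
0.042 end [ 73. 416.]
(array([-0.0012, -0.0001,  0.0008]), array([24.61,  6.76,  0.27]))
```

View pics/s10c.png

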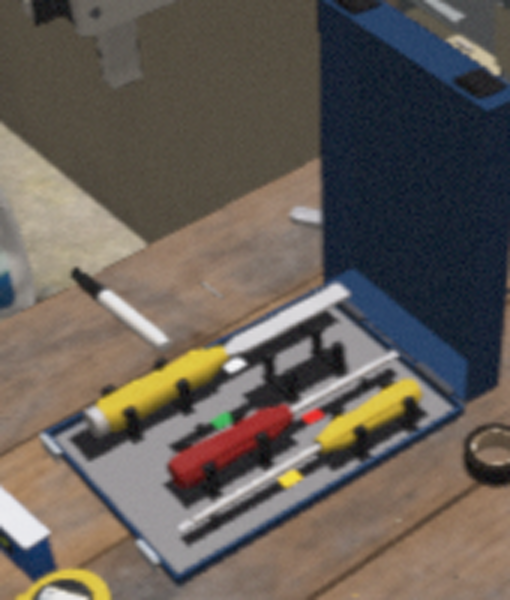

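Request:
{"api": "play_rows", "payload": {"commands": [[[0,0,0,0.5,4,0,8.76],[0,0,0,1,8,0,8.76],[0,0,0,1.5,12,0,8.76],[0,0,0,2,16,0,8.76],[0,0,0,2.5,20,0,8.76],[0,0,0,3,24,0,8.76],[0,0,0,3.5,28,0,8.76],[0,0,0,4,32,0,8.76]]]}}

```text
clock: 31.02
tool_pos: [0.4152, -0.0099, 0.3469]
orientation: [180.0, 0.1, -2.6]
force: [2.3, -0.4, -0.7]
opening: 0.0878
gripper_force: 0.0
```

Request:
{"api": "play_rows", "payload": {"commands": [[[0,0,0,0,4,0,8.76],[0,0,0,0,8,0,8.76],[0,0,0,0,12,0,8.76],[0,0,0,0,12,0,8.76],[0,0,0,0,12,0,8.76],[0,0,0,0,12,0,8.76]]]}}

```text
clock: 31.52
tool_pos: [0.4101, -0.1282, 0.3468]
orientation: [180.0, 0.1, -2.8]
force: [-0.5, -0.4, -0.2]
opening: 0.0874
gripper_force: 0.0
```

Run:
```python
from look import *
o=ctrl.get_obs();print(o['tool_pos'],o['orientation'])
for n,roi in(('top',(180,215,35,60)),('scene',(150,170,70,55))):fit(n,roi,'yellow',.030)
for n,roi in(('top',(210,200,30,70)),('scene',(185,180,60,50))):fit(n,roi,'red',.030)
for n,roi in(('top',(233,175,30,50)),('scene',(225,180,75,40))):fit(n,roi,'yellow',.030)
p=ps['top'];cv2.imwrite('pics/t11c.png',cv2.resize(p['color'][155:290,165:300,::-1],None,fx=4.4,fy=4.4,interpolation=2))
hsv=cv2.cvtColor(p['color'],cv2.COLOR_RGB2HSV)
# brightness profile along chisel axis in case frame, step 4mm
f=lambda c,z:R.from_euler('z',-.0473).apply([c[0]/1e3,c[1]/1e3,z])+[.4475,.243,0]
for n,z in(('top',.03),('scene',.03)):
  for x in list(range(-136,-96,4))+list(range(-8,28,4))+list(range(120,145,4)):
    u=np.round(proj(ps[n],f((x,67.3),z if x<60 else .026))).astype(int);print(n,x,u,ps[n]['color'][u[1],u[0]].tolist())
```

```text
[ 0.41046726 -0.1270245   0.34730462] [-1.79997948e+02  5.51758248e-02 -2.57381333e+00]
top yellow 398 mid [0.4058 0.3106] yaw -2.54 len 0.117 case [-44.9  65.6]
scene yellow 485 mid [0.4035 0.3085] yaw -1.73 len 0.122 case [-47.   63.4]
top red 344 mid [0.4074 0.2195] yaw -1.99 len 0.108 case [-39.  -25.3]
scene red 440 mid [0.4049 0.218 ] yaw -1.11 len 0.114 case [-41.4 -27. ]Traceback (most recent call last):
  File "<stdin>", line 5, in <module>
  File "look.py", line 7, in fit
    c=biggest(m.astype(np.uint8)*255,roi);px=np.argwhere(c)[:,::-1]
  File "meas.py", line 8, in biggest
    n,l,s,c=cv2.connectedComponentsWithStats(z);i=1+np.argmax(s[1:,4]);return (l==i).astype(np.uint8)
                                                    ~~~~~~~~~^^^^^^^^^
    return _wrapfunc(a, 'argmax', axis=axis, out=out, **kwds)
    return bound(*args, **kwds)
ValueError: attempt to get argmax of an empty sequence
```

Run:
```python
from h import *
print(delta([.3983,.3127,.10],[180,0,-2.7]))
```

```text
(array([-0.    ,  0.001 ,  0.0022]), array([ -3.17, -43.87,  24.74]))
```

Request:
{"api": "play_rows", "payload": {"commands": [[[0,0,0,-0.3,-4,0,4.2],[0,0,0,-0.6,-8,0,4.2],[0,0,0,-0.9,-12,0,4.2],[0,0,0,-1.2,-16,0,4.2],[0,0,0,-1.5,-20,0,4.2],[0,0,0,-1.8,-24,0,4.2],[0,0,0,-2.1,-28,0,4.2],[0,0,0,-2.4,-32,0,4.2]]]}}

```text
clock: 32.28
tool_pos: [0.3996, 0.1964, 0.3482]
orientation: [-179.9, -0.0, -2.4]
force: [1.1, -0.5, -1.1]
opening: 0.0436
gripper_force: 0.0
```

Request:
{"api": "play_rows", "payload": {"commands": [[[0,0,0,-0.4,-4,4,4.2],[0,0,0,-0.77,-8,8,4.2],[0,0,0,-0.77,-11.87,12,4.2],[0,0,0,-0.77,-11.87,16,4.2],[0,0,0,-0.77,-11.87,20,4.2],[0,0,0,-0.77,-11.87,24,4.2],[0,0,0,-0.77,-11.87,24.7,4.2],[0,0,0,-0.77,-11.87,24.7,4.2]]]}}

```text
clock: 32.95
tool_pos: [0.3947, 0.3097, 0.0941]
orientation: [179.4, 0.4, -2.5]
force: [-0.7, -1.8, -1.1]
opening: 0.0422
gripper_force: 0.0
```

Run:
```python
from h import *
print(delta([.3983,.3127,.0165],[180,0,-2.7]),ctrl.get_obs()['tool_pos'])
```

```text
(array([0.0097, 0.0069, 0.0031]), array([ 0.4 , -0.39,  7.75])) [0.39466561 0.30966312 0.09410637]
```

Request:
{"api": "play_rows", "payload": {"commands": [[[0,0,0,0,0,1,4.2],[0,0,0,0,0,1,4.2],[0,0,0,0,0,1,4.2]]]}}

```text
clock: 33.2
tool_pos: [0.3995, 0.3131, 0.0928]
orientation: [-179.9, -0.1, -2.6]
force: [-0.1, 0.4, 1.3]
opening: 0.0419
gripper_force: 0.0
```

Run:
```python
from h import *
print(delta([.3983,.3127,.0165],[180,0,-2.7]),ctrl.get_obs()['tool_pos'])
```

```text
(array([-0.0022, -0.0016,  0.0021]), array([-0.13,  0.06,  7.63])) [0.39945579 0.3130919  0.09279918]
```

Request:
{"api": "play_rows", "payload": {"commands": [[[0,0,0,-0.1,0,3,4.2],[0,0,0,-0.1,0,5.5,4.2],[0,0,0,-0.1,0,7,4.2],[0,0,0,-0.1,0,7.5,4.2],[0,0,0,-0.1,0,7.5,2],[0,0,0,-0.1,0,7.5,1],[0,0,0,-0.1,0,7.5,1],[0,0,0,-0.1,0,7.5,1]]]}}

```text
clock: 33.87
tool_pos: [0.3982, 0.3119, 0.0175]
orientation: [-179.9, -0.0, -2.6]
force: [-2.9, -2.6, 7.4]
opening: 0.0288
gripper_force: 31.9
```

Request:
{"api": "play_rows", "payload": {"commands": [[[0,0,0,0,0,0,1],[0,0,0,0,0,0,1],[0,0,0,0,0,0,1]]]}}

```text
clock: 34.12
tool_pos: [0.3982, 0.3119, 0.0174]
orientation: [-179.9, -0.0, -2.6]
force: [-2.2, -3.3, 7.9]
opening: 0.0287
gripper_force: 31.9
```

Drag it back 13 mm towards the front.

Request:
{"api": "play_rows", "payload": {"commands": [[[0,0,0,-0.3,0,0,1],[0,0,0,-0.6,0,0,1],[0,0,0,-0.9,0,0,1],[0,0,0,-1.2,0,0,1],[0,0,0,-1.35,0,0,1],[0,0,0,-1.35,0,0,1]]]}}

```text
clock: 34.62
tool_pos: [0.3854, 0.3128, 0.0175]
orientation: [-179.9, -0.1, -2.6]
force: [3.3, -4.8, 4.9]
opening: 0.0285
gripper_force: 30.0
```

Run:
```python
from look import *
p=ps['scene'];o=ctrl.get_obs();print(o['tool_pos'],o['force'],o['moment'])
cap=p['color'];f=lambda c,z:R.from_euler('z',-.0473).apply([c[0]/1e3,c[1]/1e3,z])+[.4475,.243,0]
for x in list(range(-140,-96,3)):
    u=np.round(proj(p,f((x,66),.03))).astype(int);print(x,u,cap[u[1],u[0]].tolist())
```

```text
[0.38543627 0.31281839 0.01743108] [ 2.48196377 -4.41614865  6.65816722] [-1.6211154  -0.96340092  0.03906464]
-140 [161 204] [136, 137, 143]
-137 [162 204] [152, 149, 154]
-134 [163 203] [120, 120, 127]
-131 [164 202] [95, 93, 92]
-128 [165 202] [129, 125, 119]
-125 [166 201] [199, 196, 200]
-122 [167 201] [215, 212, 214]
-119 [168 200] [216, 214, 212]
-116 [169 200] [214, 197, 160]
-113 [170 199] [225, 200, 75]
-110 [172 199] [222, 195, 65]
-107 [173 198] [226, 203, 68]
-104 [174 197] [227, 205, 69]
-101 [175 197] [225, 200, 63]
-98 [176 196] [226, 202, 66]
```

Request:
{"api": "play_rows", "payload": {"commands": [[[0,0,0,0,0,0.3,1],[0,0,0,0,0,0.3,1],[0,0,0,0,0,0,2.5],[0,0,0,0,0,0,4.2],[0,0,0,0,0,0,4.2],[0,0,0,0,0,-2,4.2],[0,0,0,0,0,-6,4.2],[0,0,0,0,0,-10,4.2]]]}}

```text
clock: 35.38
tool_pos: [0.3841, 0.3121, 0.1163]
orientation: [179.9, 0.1, -2.6]
force: [0.6, 1.4, 0.7]
opening: 0.0417
gripper_force: 0.0
```

Request:
{"api": "play_rows", "payload": {"commands": [[[0,0,0,0,0,-4,8.76],[0,0,0,0,0,-8,8.76],[0,0,0,0,0,-12,8.76],[0,0,0,0,0,-16,8.76],[0,0,0,0,0,-20,8.76],[0,0,0,0,0,-23.5,8.76],[0,0,0,0,0,-23.5,8.76],[0,0,0,0,0,-23.5,8.76]]]}}

```text
clock: 36.05
tool_pos: [0.3851, 0.3138, 0.3536]
orientation: [-179.7, -0.2, -2.6]
force: [0.2, 0.4, -0.7]
opening: 0.086
gripper_force: 0.0
```

Run:
```python
from look import *
o=ctrl.get_obs();print(o['tool_pos'],o['orientation'])
fit('scene',(150,170,70,55),'yellow',.025)
fit('scene',(185,180,60,50),'red',.0258)
fit('scene',(225,180,75,40),'yellow',.0244)
p=ps['scene'];f=lambda c,z:R.from_euler('z',-.0473).apply([c[0]/1e3,c[1]/1e3,z])+[.4475,.243,0]
for x in list(range(-137,-110,3)):
    u=np.round(proj(p,f((x,66),.03))).astype(int);print(x,p['color'][u[1],u[0]].tolist())
print(delta([.6335,.235,.345],[180,0,-2.7]))
```

```text
[0.38424912 0.31266603 0.35051291] [-1.79973883e+02  2.50520081e-02 -2.64248290e+00]
scene yellow 489 mid [0.3917 0.3137] yaw -0.51 len 0.124 case [-59.1  68. ]
scene red 441 mid [0.407  0.2214] yaw -1.23 len 0.115 case [-39.5 -23.5]
scene yellow 337 mid [0.5085 0.1728] yaw 1.5 len 0.107 case [ 64.3 -67.2]
-137 [145, 143, 147]
-134 [102, 103, 109]
-131 [99, 96, 92]
-128 [138, 135, 135]
-125 [207, 204, 210]
-122 [214, 211, 214]
-119 [211, 201, 179]
-116 [214, 190, 123]
-113 [220, 196, 68]
(array([-0.0005,  0.0004,  0.001 ]), array([25.26,  6.61,  0.54]))
```

Request:
{"api": "play_rows", "payload": {"commands": [[[0,0,0,4,1,0,8.76],[0,0,0,8,2,0,8.76],[0,0,0,11,3,0,8.76],[0,0,0,11,3,0,8.76]]]}}

```text
clock: 36.48
tool_pos: [0.4963, 0.2757, 0.3478]
orientation: [179.8, 0.1, -2.8]
force: [-0.6, 0.1, 0.1]
opening: 0.0877
gripper_force: 0.0
```

Run:
```python
from h import *
a=cv2.imread('pics/l1.png');b=snap('scene','s12.png')['color'][:,:,::-1]
for img in(a,b):
    g=cv2.cvtColor(img,cv2.COLOR_BGR2HSV);m=((g[...,0]>100)&(g[...,0]<125)&(g[...,1]>90)).astype(np.uint8)
    for v in(100,120,140,160): 
        x=np.flatnonzero(m[v,225:320])+225;print(v,x.min(),x.max(),end=' | ')
    print()
    for u in(250,260,270,280,290): 
        y=np.flatnonzero(m[40:170,u])+40;print(u,y.min(),end=' | ')
    print()
print(delta([.6335,.235,.345],[180,0,-2.7]))
```

```text
100 241 302 | 120 244 303 | 140 247 303 | 160 238 303 | 
250 59 | 260 66 | 270 72 | 280 78 | 290 86 | 
100 247 312 | 120 248 311 | 140 249 308 | 160 257 306 | 
250 57 | 260 56 | 270 62 | 280 69 | 290 76 | 
(array([ 0.0036,  0.0031, -0.0024]), array([14.08,  3.43,  0.27]))
```

Run:
```python
from h import *
q=snap('scene')
def hull(th):
    P=[]
    for sy in(-.099,.099):
        for X in(-.284,0):
            for Z in(0,.037):
                c,s=np.cos(th),np.sin(th);P.append([.142+X*c+Z*s,sy,.012-X*s+Z*c])
    W=R.from_euler('z',-.0473).apply(P)+[.4475,.243,0]
    m=np.zeros((420,560),np.uint8);cv2.fillConvexPoly(m,np.int32(cv2.convexHull(np.float32([proj(q,w) for w in W]))),1);return m
for th in(1.45,1.5,1.55,1.6,1.65):
    m=hull(th);print(th,[ (int(x.min()),int(x.max())) for x in (np.flatnonzero(m[v]) for v in(100,120,140))],[int(np.flatnonzero(m[:,u]).min()) for u in(250,260,270,280,290)])
for th in(1.5,1.58,1.62):
    c,s=np.cos(th),np.sin(th);H=R.from_euler('z',-.0473).apply([.142-.252*c+.061*s,0.0,.012+.252*s+.061*c])+[.4475,.243,0];print(th,H)
```

```text
1.45 [(236, 298), (240, 300), (244, 302)] [64, 71, 77, 84, 91]
1.5 [(239, 303), (242, 304), (245, 304)] [58, 65, 72, 78, 85]
1.55 [(242, 308), (244, 307), (246, 307)] [55, 59, 66, 73, 80]
1.6 [(245, 312), (246, 311), (247, 309)] [56, 55, 62, 69, 75]
1.65 [(248, 317), (248, 314), (247, 312)] [56, 53, 57, 64, 70]
1.5 [0.63231448 0.23425175 0.26768371]
1.58 [0.65258708 0.23329214 0.26342791]
1.62 [0.66257968 0.23281914 0.2606948 ]
```

Request:
{"api": "play_rows", "payload": {"commands": [[[0,0,0,4,1,0,8.76],[0,0,0,8,2,0,8.76],[0,0,0,12,3,0,8.76],[0,0,0,16,3.45,0,8.76],[0,0,0,16.55,3.45,0,8.76],[0,0,0,16.55,3.45,0,8.76],[0,0,0,16.55,3.45,0,8.76]]]}}

```text
clock: 37.17
tool_pos: [0.6561, 0.2357, 0.3497]
orientation: [179.9, 0.1, -2.7]
force: [-0.2, 1.2, 0.3]
opening: 0.0877
gripper_force: 0.0
```

Run:
```python
from h import *
print(delta([.660,.234,.249],[180,0,-2.7]),ctrl.get_obs()['tool_pos'])
```

```text
(array([0.001 , 0.0018, 0.0009]), array([ 0.42,  0.14, 10.07])) [0.6560643  0.23572495 0.34967365]
```

Request:
{"api": "play_rows", "payload": {"commands": [[[0,0,0,0.4,0.1,3,8.76],[0,0,0,0.4,0.1,6,8.76],[0,0,0,0.4,0.1,8.5,8.76],[0,0,0,0.4,0.1,10,8.76],[0,0,0,0.4,0.1,10,8.76],[0,0,0,0.4,0.1,10,7],[0,0,0,0.4,0.1,10,5],[0,0,0,0.4,0.1,10,4.5]]]}}

```text
clock: 37.83
tool_pos: [0.661, 0.2349, 0.2535]
orientation: [-179.9, -0.2, -2.6]
force: [-0.1, 0.2, 0.3]
opening: 0.0728
gripper_force: 0.0
```

Request:
{"api": "play_rows", "payload": {"commands": [[[0,0,0,0,0,0,4.5],[0,0,0,0,0,0,4.5],[0,0,0,0,0,0,4.5],[0,0,0,0,0,0,4.5],[0,0,0,0,0,0,4.5]]]}}

```text
clock: 38.25
tool_pos: [0.6608, 0.233, 0.2518]
orientation: [179.9, -0.0, -2.7]
force: [-1.6, -4.8, 5.6]
opening: 0.0537
gripper_force: 30.0
```

Request:
{"api": "play_rows", "payload": {"commands": [[[0,0,0,-2.53,0,-0.56,4.5],[0,0,0,-5.1,0,-0.86,4.5],[0,0,0,-7.69,0,-0.9,4.5],[0,0,0,-10.28,0,-0.69,4.5],[0,0,0,-12.82,0,-0.22,4.5],[0,0,0,-15.31,0,0.51,4.5],[0,0,0,-17.72,0,1.48,4.5],[0,0,0,-20.01,0,2.68,4.5]]]}}

```text
clock: 38.92
tool_pos: [0.4602, 0.241, 0.227]
orientation: [179.9, -0.1, -2.7]
force: [-6.4, -10.0, 15.9]
opening: 0.0534
gripper_force: 30.0
```

Request:
{"api": "play_rows", "payload": {"commands": [[[0,0,0,-2.16,0,1.43,4.5],[0,0,0,-4.17,0,3.07,4.5],[0,0,0,-6.01,0,4.9,4.5],[0,0,0,-7.66,0,6.9,4.5],[0,0,0,-9.09,0,9.06,4.5],[0,0,0,-10.31,0,11.34,4.5],[0,0,0,-11.11,0,13.26,4.5],[0,0,0,-11.11,0,13.26,4.5]]]}}

```text
clock: 39.58
tool_pos: [0.346, 0.2453, 0.0879]
orientation: [179.7, 0.3, -2.7]
force: [-8.6, -3.8, 2.1]
opening: 0.0537
gripper_force: 30.0
```

Request:
{"api": "play_rows", "payload": {"commands": [[[0,0,0,-0.4,0,1.2,4.5],[0,0,0,-0.72,0,2.2,4.5],[0,0,0,-0.8,0,2.5,4.5],[0,0,0,-0.9,0,2.8,4.5],[0,0,0,-0.9,0,2.95,4.5],[0,0,0,-0.9,0,2.95,4.5]]]}}

```text
clock: 40.08
tool_pos: [0.3379, 0.2456, 0.0601]
orientation: [179.7, 0.3, -2.8]
force: [-8.0, -3.5, -6.4]
opening: 0.0536
gripper_force: 30.0
```

Request:
{"api": "play_rows", "payload": {"commands": [[[0,0,0,0,0,0.2,4.5],[0,0,0,0,0,0.4,4.5],[0,0,0,0,0,0.4,4.5]]]}}

```text
clock: 40.33
tool_pos: [0.3381, 0.2456, 0.0578]
orientation: [179.7, 0.3, -2.7]
force: [-18.2, -8.4, 22.6]
opening: 0.0534
gripper_force: 30.0
```

Request:
{"api": "play_rows", "payload": {"commands": [[[0,0,0,0,0,0.1,4.5],[0,0,0,0,0,0.15,4.5],[0,0,0,0,0,0.15,4.5]]]}}

```text
clock: 40.58
tool_pos: [0.3383, 0.2457, 0.0573]
orientation: [179.7, 0.2, -2.7]
force: [-20.3, -10.5, 37.2]
opening: 0.0534
gripper_force: 30.0
```

Request:
{"api": "play_rows", "payload": {"commands": [[[0,0,0,0,0,-0.3,4.5],[0,0,0,0,0,-0.4,6],[0,0,0,0,0,-0.4,8.76],[0,0,0,0,0,-0.4,8.76],[0,0,0,0,0,-0.4,8.76],[0,0,0,0,0,-2.5,8.76],[0,0,0,0,0,-6,8.76],[0,0,0,0,0,-10,8.76]]]}}

```text
clock: 41.25
tool_pos: [0.3402, 0.2481, 0.1565]
orientation: [179.8, 0.1, -2.7]
force: [1.5, 1.4, -0.2]
opening: 0.0872
gripper_force: 0.0
```

Request:
{"api": "play_rows", "payload": {"commands": [[[0,0,0,1,4,-2,8.76],[0,0,0,2,8,-4,8.76],[0,0,0,3,12,-6,8.76],[0,0,0,4,16,-6,8.76],[0,0,0,5,20,-6,8.76],[0,0,0,6,24,-6,8.76],[0,0,0,7,28,-6,8.76],[0,0,0,7,32,-6,8.76]]]}}

```text
clock: 41.92
tool_pos: [0.3972, -0.0678, 0.2172]
orientation: [-180.0, -0.1, -2.6]
force: [2.2, 0.3, -0.2]
opening: 0.0873
gripper_force: 0.0
```

Request:
{"api": "play_rows", "payload": {"commands": [[[0,0,0,0,2,0,8.76],[0,0,0,0,2,0,8.76],[0,0,0,0,2,0,8.76],[0,0,0,0,2,0,8.76]]]}}

```text
clock: 42.25
tool_pos: [0.3953, -0.0859, 0.2166]
orientation: [-180.0, -0.0, -2.7]
force: [1.1, -0.2, 0.0]
opening: 0.0873
gripper_force: 0.0
```

Run:
```python
from meas import *
o=ctrl.get_obs();print(o['tool_pos'],o['force'],o['clock'])
b=cv2.imread('pics/scene0.png')[:,:,::-1];a=ps['scene']['color'];cv2.imwrite('pics/s13.png',a[:,:,::-1])
r=(slice(140,260),slice(145,300))
g=lambda im:cv2.GaussianBlur(cv2.cvtColor(np.ascontiguousarray(im),cv2.COLOR_RGB2GRAY)[r].astype(np.float32),(0,0),1)
# front part: shift start->now
for s in((slice(170,225),slice(150,205)),(slice(140,200),slice(225,297))):
    r=s;print(cv2.phaseCorrelate(g(b),g(a),cv2.createHanningWindow((r[1].stop-r[1].start,r[0].stop-r[0].start),cv2.CV_32F)))
f=lambda th:R.from_euler('z',-.0473).apply([.142-.252*np.cos(th)+.061*np.sin(th),0,.012+.252*np.sin(th)+.061*np.cos(th)])+[.4475,.243,0]
print(proj(ps['scene'],f(0)),proj(ps['scene'],f(.03)))
v=a.max(2);c=biggest((v<62).astype(np.uint8)*255,(170,188,30,30));px=np.argwhere(c)[:,::-1];print(px.mean(0),len(px))
for k in('electrical_tape','spanner'):
    print(k,[(np.round(d['bbox']).tolist(),round(d['conf'],2)) for d in ctrl.find_in(ps['scene'],k)][:1])
```

```text
[ 0.39533599 -0.08531482  0.21665058] [0.47582005 0.18157616 0.01681683] 42.35
((0.055365738986701274, 0.5193637255954364), 0.8136123588350084)
((-0.7093465771074747, 0.6700253143584938), 0.1435094678843463)
[183.45033931 201.4349884 ] [183.7135944  198.75421137]
[183.77894737 205.8       ] 190
electrical_tape [([296.0, 204.0, 21.0, 14.0], 0.68)]
spanner [([237.0, 129.0, 39.0, 17.0], 0.55)]
```

Run:
```python
from h import *
a=cv2.imread('pics/s13.png');b=cv2.imread('pics/scene0.png')
q=snap('scene')
for im in(b,a):
    h=cv2.cvtColor(im,cv2.COLOR_BGR2HSV);m=((h[...,0]>100)&(h[...,0]<125)&(h[...,1]>90)&(h[...,2]>25)).astype(np.float32);m=cv2.GaussianBlur(m,(0,0),.7)
    S=[]
    for th in(0,.01,.02,.03,.04):
        P=[[s,y,0] for s in(-.142,.142) for y in(-.099,.099)]
        for y in(-.099,.099):
            for X,Z in((-.284,.037),(0,.037)):
                c,s=np.cos(th),np.sin(th);P.append([.142+X*c+Z*s,y,.012-X*s+Z*c])
        W=R.from_euler('z',-.0473).apply(P)+[.4475,.243,0]
        # lid left-front top edge: average mask rows gain around projected far-left edge
        k=cv2.convexHull(np.float32([proj(q,w) for w in W]));z=np.zeros(m.shape,np.uint8);cv2.fillConvexPoly(z,np.int32(np.round(k*16)),1,shift=4)
        r=(slice(130,215),slice(140,215));zz=z[r];mm=m[r]>.5;S.append(int((zz.astype(bool)^mm).sum()))
    col=[int(np.flatnonzero(m[130:215,u]>.5).min()+130) for u in(160,170,180,190,200,210)]
    print(S,col)
```

```text
[477, 466, 514, 583, 621] [187, 182, 177, 172, 167, 162]
[546, 559, 607, 676, 714] [189, 184, 179, 174, 169, 163]
```

```bash
python3 -c "
from plant import ctrl
print(ctrl.close_job())"
```

```text
the job is handed in; nothing more can be done
None
```

I opened the case, put the yellow screwdriver, red screwdriver and chisel back in their bays and pressed them home, then shut the lid and pressed it down to a hard stop. The job is handed in at about 42 s; the hand-in returned no verdict, the green screwdriver was not on the bench, and the chisel had shifted in its bay but I dragged it back to within about 3 mm.

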